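# Fetch the stapler from behind the stock

## Task

Three tall things stand in a row in the open front of the grey steel tray: clear all three out onto the black rubber mat, standing upright, then take the stapler from behind them and lay it the right way up on the middle of the clipboard's sheet. Only then put the three tall things back upright in the tray, each where it stood at the start and square in the row as before. Do not tip any of them over, and leave the label roll and the mug alone.

Things in the scene. Friction and masses are not known exactly. Their poses are not given: they have to be found in the camera images.
- carton: Square brown cardboard carton, loose, 52 x 52 mm and 120 mm tall, white tape across the top. Origin: centre of its underside; z up, x and y square to its sides.
- tube: Round cardboard mailing tube, loose, closed, with white end caps, 48 mm in diameter and 152 mm tall, standing upright. Origin: centre of its underside; z up.
- case: Slim black plastic storage case, loose, standing upright: 36 mm thick (its x), 62 mm wide (its y), 140 mm tall. Origin: centre of its underside; z up.
- stapler: Small desk stapler, loose, 104 mm long (its x), black base 34 mm wide and 8 mm thick, silvery upper arm 28 mm wide from 23 to 45 mm above its underside (top at 45 mm). Under the rear end is a dark 30 mm wide block. Origin: centre of its underside; z up; x runs to its nose. It lies behind the row of tall things, across the tray, at either end; grip it across its 28 mm arm.
- roll: Roll of paper labels, loose, lying flat: 68 mm outside, 26 mm hole, 30 mm tall. Lies in the tray beside the stapler; to be left alone. Origin: centre of its underside.
- tray: Fixed grey sheet-steel stock tray, 250 mm deep (its x, pointing away from the robot) and 260 mm wide (its y). Floor 6 mm thick; back wall (+x) and side walls 30 mm high over the table and 3 mm thick; the front (-x) is open. The tall things stand in a row along y about 70 mm in front of its centre, some 80 mm apart, in any order. Origin: centre of its underside; z up.
- mat: Fixed flat black rubber mat, the side area: 280 mm (its x) by 160 mm (its y), 4 mm thick, left or right of the tray. Origin: centre of its underside; z up.
- clipboard: Fixed brown clipboard lying flat, 235 mm (its x) by 165 mm (its y), 4 mm thick, with a 205 x 146 mm white sheet; a steel clip 90 mm wide, up to 20 mm over the table, at the +x end. On the side of the tray away from the mat. Origin: centre of its underside; z up.
- sheet_middle (a point): The middle of the clipboard's sheet, on its upper face (8 mm from the clipboard's origin towards -x, 4 mm up).
- mug: White mug, loose, 74 mm across and 85 mm tall, with a handle, on the table in front of the tray beside a small grey calculator; to be left alone. Origin: centre of its underside.

How it is judged:
On the way, in this order (a step that is already met when the one before it is completed fails the run):
1. all three tall things stand upright on the mat, released, with the stapler still in the tray (x of carton in the frame of mat between -0.115 and 0.115 m and y of carton in the frame of mat between -0.055 and 0.055 m and z of each of carton, tube, case in the frame of mat below 0.01 m and linear speed of each of carton, tube, case below 0.02 m/s and angle between each of carton, tube, case's own z axis and vertical below 0.12 rad and contact force between each of carton, tube, case and the fingers below 0.05 N and x of tube in the frame of mat between -0.115 and 0.115 m and y of tube in the frame of mat between -0.055 and 0.055 m and x of case in the frame of mat between -0.115 and 0.115 m and y of case in the frame of mat between -0.055 and 0.055 m and distance of stapler from where it was at the start of the episode below 0.02 m), for 0.2 s.
2. the stapler lies on the middle of the clipboard's sheet, released, while the three still stand on the mat (x of carton in the frame of mat between -0.115 and 0.115 m and y of carton in the frame of mat between -0.055 and 0.055 m and z of each of carton, tube, case in the frame of mat below 0.01 m and linear speed of each of carton, tube, case, stapler below 0.02 m/s and angle between each of carton, tube, case, stapler's own z axis and vertical below 0.12 rad and contact force between each of carton, tube, case, stapler and the fingers below 0.05 N and x of tube in the frame of mat between -0.115 and 0.115 m and y of tube in the frame of mat between -0.055 and 0.055 m and x of case in the frame of mat between -0.115 and 0.115 m and y of case in the frame of mat between -0.055 and 0.055 m and horizontal distance between stapler and sheet_middle below 0.015 m and z of stapler in the frame of clipboard below 0.01 m), for 0.2 s.
At the end, for the whole second after the job is handed in: Carton, tube and case upright, released, at rest, within 15 mm of where they stood; case (thin way front to back) and carton within 0.4 rad of square to the tray; stapler right way up, released, at rest on the clipboard, centre within 15 mm of the sheet's middle (distance of each of carton, tube, case from where it was at the start of the episode below 0.015 m and linear speed of each of carton, tube, case, stapler below 0.02 m/s and angle between each of carton, tube, case, stapler's own z axis and vertical below 0.12 rad and contact force between each of carton, tube, case, stapler and the fingers below 0.05 N and (angle between the x axis of carton and the x axis of tray, either way round below 0.4 rad or angle between the y axis of carton and the x axis of tray, either way round below 0.4 rad) and angle between the x axis of case and the x axis of tray, either way round below 0.4 rad and horizontal distance between stapler and sheet_middle below 0.015 m and z of stapler in the frame of clipboard below 0.01 m); the robot touches nothing.
It fails at once if a tall thing is tipped over (angle between any of carton, tube, case's own z axis and vertical above 0.6 rad).
It fails at once if the label roll is disturbed (moved 20 mm) (distance of roll from where it was at the start of the episode above 0.02 m).
It fails at once if the mug is disturbed (moved 20 mm) (distance of mug from where it was at the start of the episode above 0.02 m).
It also fails if it takes over 144 s, if anything falls off the work surface, if the arm or the gripper's body presses on something with over 40 N, if the wrist force passes 120 N, or if a joint passes its speed limit or range.

## Robot

A 6-joint arm with a two-finger parallel gripper is mounted at the origin on the work surface. World frame = base frame: x ahead of the robot, y to its left, z up, the work surface at z = 0. Lengths are in m, angles in rad, forces in N, time in s.
With the tool pointing down it reaches from about 0.35 to 0.775 m from the base axis. Payload 5.5 kg.
Tool frame: the origin (TCP) lies on the centre line of the jaws, within the pads' length; the fingertips stand 17 mm ahead of it and the grasp point (between the pads) lies 2 mm behind it; z points along the fingers, y is the direction in which the jaws open and shut (so a half turn about z gives the same grasp; the last joint's range is limited). The gripper opens to 85 mm and grips with 20 to 120 N. Pads are 22 mm wide; open, the fingers measure 114 mm over their backs; the gripper's body (76 mm by 85 mm) begins 54 mm behind the grasp point. The pads swing forward as they close: fully open they stand 13 mm farther back than shut.
Start: joints at [-1.277, 0.313, 0.046, 1.304, 0, 1.431], TCP at [0.242, -0.522, 0.248] pointing down, gripper open.
Joint ranges: [-2.76, 2.76], [-0.86, 1.69], [-1.03, 1.26], [-2.2, 2.34], [-1.47, 1.5], [-3.14, 3.14]. Speed limits (rad/s): [2.57, 2.57, 3.14, 3.14, 3.14, 3.14].

## Interface

Orientations are given as a unit quaternion [w, x, y, z].
In Python, from workcell import env gives the robot as it stands.
- The arm moves only by the tool servo_tool, never from a script. Its argument "increments" is a list of rows, each an object of numbers: "claw": the closure, from 0 (fully open) to 1 (shut); "x", "y", "z": the shift along the world's x, y, z in units of 25 mm (1.0 is 25 mm); "ax", "ay", "az": the turn, a rotation vector about the world's x, y, z in units of 8 degrees (1.0 is 8 degrees). A call has 1 to 5 rows; each row shifts and turns the commanded pose from where the row before left it; what a row does not reach is not made up. A row lasts 1/10 s, in which the tool goes at most 50 mm and 8.59 degrees, less where a joint would pass 70% of its speed; a pose out of reach is approached as far as the arm can. A call is refused whole if a number of a shift passes 1 or a number of a turn 1, either way. A call with a gripper value outside its range is refused whole. The fingers move at their own pace and stop on an object; "newtons" is the grip in N (left out, the last holds). Time passes only in rows, so rows that do not move let the fingers close. It gives the time, the measured TCP pose, the force and the opening at its end, in the units of the state.
- env.get_state(): the state, without advancing time (a new reading comes with each control period).
- env.read_camera(name): name is "scene" or "top" or "wrist"; returns the picture (420x560x3 uint8, red, green, blue); there is no depth.
- env.calibration(name): a dict with "K" (3x3 intrinsics, pixels), "distortion" ([k1, k2, p1, p2, k3] as OpenCV has them; the pictures are not rectified), "world_to_cam" (4x4, takes a point from world to camera coordinates). Camera axes: x right, y down, z forward; pixel columns grow to the right and rows downward; lengths in m; the calibration is good to about 2 mm. A picture is of the moment at which its call begins: read the wrist's pose just before it. calibration takes no time and is no camera call; for the wrist camera it gives the pose at the moment of the call.
- env.hand_in(): hands the job in, once; it reports no verdict.
The state is a dict: "clock": time; "joint_pos": joint angles; "qvel": joint speeds; "tau": joint torques, N m; "tcp_pos": TCP position; "orientation": TCP orientation; "wrist_force": force on the tool from outside, world axes, zero at the start; "ft_torque": the same for the moment, N m; "finger_gap": finger opening in m.
Only numpy, scipy, OpenCV 4.12 (cv2) and the standard library are available. Lean on these libraries where they do the work, as an engineer would, in place of code of your own. Each camera call takes 0.05 s, during which the arm holds its last target.

## Working session

There is one attempt and no reset: what is moved stays moved. The work goes in short steps, Python scripts to look and compute and a tool call to move; the robot and the scene stay as the last step left them, time stands still between calls to the robot, and variables do not carry over. Pictures are saved under pics/ and viewed, and the job is handed in when it is done.

Besides the shell and the picture viewer there is one more tool, called by a JSON object that holds its "op" and its "data", one argument or row to a line. servo_tool: Moves the arm, as the interface text tells. Its arguments: {"type":"object","properties":{"increments":{"type":"array"},"newtons":{"type":"number"}},"required":["increments"]}

```bash
mkdir -p pics; ls
python3 - <<'E'
from workcell import env
import cv2
print(env.get_state())
for n in ("scene","top","wrist"):
    c=env.calibration(n); print(n,c)
    im=env.read_camera(n); cv2.imwrite(f"pics/{n}0.png",im[:,:,::-1])
E
```

```text
pics
{'clock': 0.0, 'joint_pos': array([-1.27660139e+00,  3.14020166e-01,  4.50187693e-02,  1.30361833e+00,
       -2.64352334e-05,  1.43122540e+00]), 'qvel': array([-0.00025949, -0.00045429, -0.00056714, -0.00139326, -0.00090521,
        0.00019232]), 'tau': array([ 6.05737823e-04, -4.80626714e+01,  2.98535049e+01,  1.93014223e-02,
       -1.52106686e-04,  1.99276474e-05]), 'tcp_pos': array([ 0.24152924, -0.521295  ,  0.24741388]), 'orientation': array([-9.07956497e-04,  9.76572536e-01,  2.15186549e-01, -8.35933436e-05]), 'wrist_force': array([-0.39184208,  0.69152266, -0.21871023]), 'ft_torque': array([-0.02000111,  0.0157602 ,  0.0031744 ]), 'finger_gap': 0.08524507618613411}
scene {'K': array([[454.79771093,   0.        , 280.95034585],
       [  0.        , 454.79771093, 208.38859654],
       [  0.        ,   0.        ,   1.        ]]), 'distortion': array([0.05266606, 0.        , 0.        , 0.        , 0.        ]), 'world_to_cam': array([[-5.37554006e-04,  9.99890157e-01,  1.48116315e-02,
        -6.72989471e-03],
       [ 7.56407252e-01,  1.00948671e-02, -6.54023059e-01,
  
[... 527 characters left out ...]
      [-0.99719327, -0.01950022, -0.07228635,  0.4885786 ],
       [ 0.0720553 ,  0.01230287, -0.99732476,  0.79940687],
       [ 0.        ,  0.        ,  0.        ,  1.        ]])}
wrist {'K': array([[308.27370569,   0.        , 278.40724267],
       [  0.        , 308.27370569, 206.28370439],
       [  0.        ,   0.        ,   1.        ]]), 'distortion': array([-0.05990678,  0.        ,  0.        ,  0.        ,  0.        ]), 'world_to_cam': array([[ 0.42034071, -0.90736533, -0.00135734, -0.57366904],
       [-0.87650916, -0.40643235,  0.2579621 , -0.03466377],
       [-0.23461754, -0.10724225, -0.96615408,  0.37720411],
       [ 0.        ,  0.        ,  0.        ,  1.        ]])}
```

View pics/scene0.png

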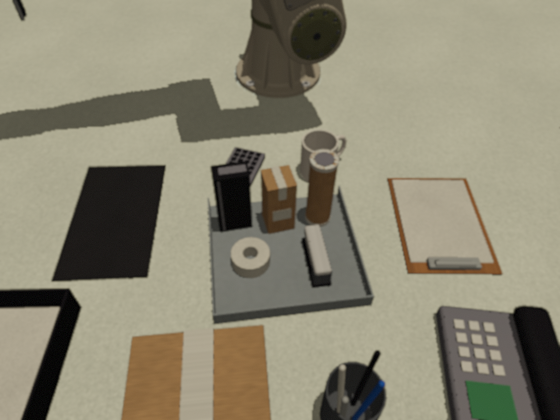

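View pics/top0.png

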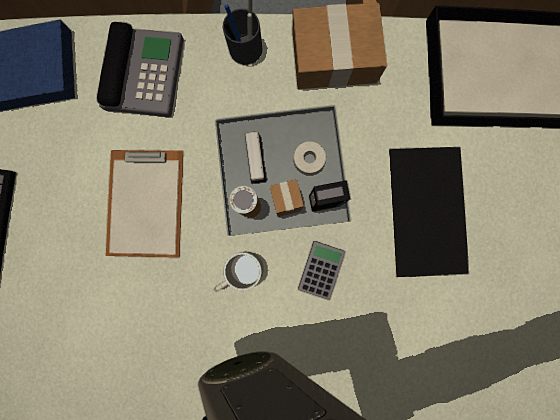

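The top view shows the tube (243,200), carton (287,197) and case (329,195) in the tray. The stapler is at (255,157), roll (310,157), mat (428,212), clipboard (145,203) and mug (243,270). Next I'll measure them.

```bash
cat > h.py <<'E'
import numpy as np, cv2
from workcell import env
def ray(cal,px,z):
    K=cal["K"];d=cal["distortion"];T=cal["world_to_cam"]
    p=np.atleast_2d(np.array(px,float)).reshape(-1,1,2)
    u=cv2.undistortPoints(p,K,d).reshape(-1,2)
    R=T[:3,:3];o=-R.T@T[:3,3]
    dirs=np.c_[u,np.ones(len(u))]@R
    return o+dirs*((z-o[2])/dirs[:,2])[:,None]
def proj(cal,P):
    T=cal["world_to_cam"]
    r,_=cv2.Rodrigues(T[:3,:3]); q,_=cv2.projectPoints(np.array(P,float).reshape(-1,1,3),r,T[:3,3],cal["K"],cal["distortion"])
    return q.reshape(-1,2)
E
python3 - <<'E'
import cv2
im=cv2.imread("pics/top0.png"); c=im[90:250,200:380]
cv2.imwrite("pics/topcrop.png",cv2.resize(c,None,fx=4.4,fy=3.7*0+3.7,interpolation=cv2.INTER_CUBIC)[:600,:800])
im=cv2.imread("pics/scene0.png"); c=im[130:330,195:395]
cv2.imwrite("pics/scenecrop.png",cv2.resize(c,None,fx=3,fy=3,interpolation=cv2.INTER_CUBIC))
E
```

```text
(no output)
```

View pics/topcrop.png

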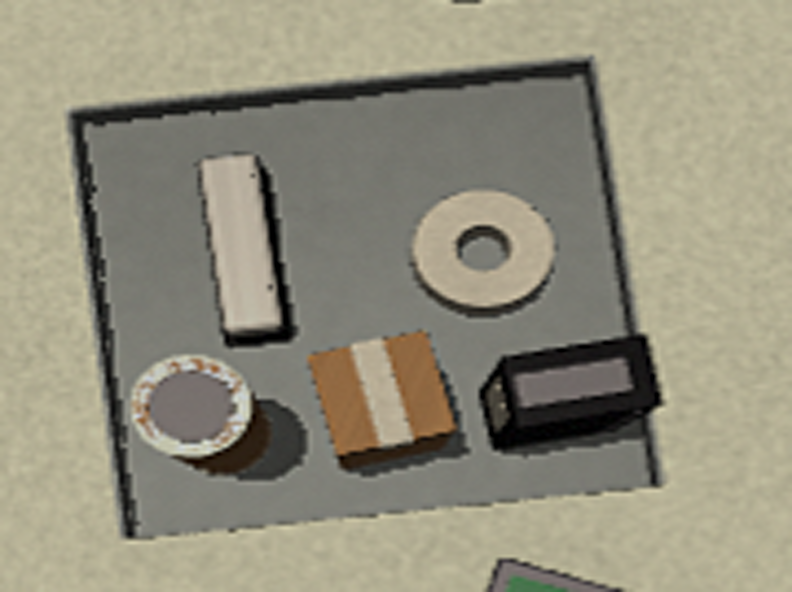

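View pics/scenecrop.png

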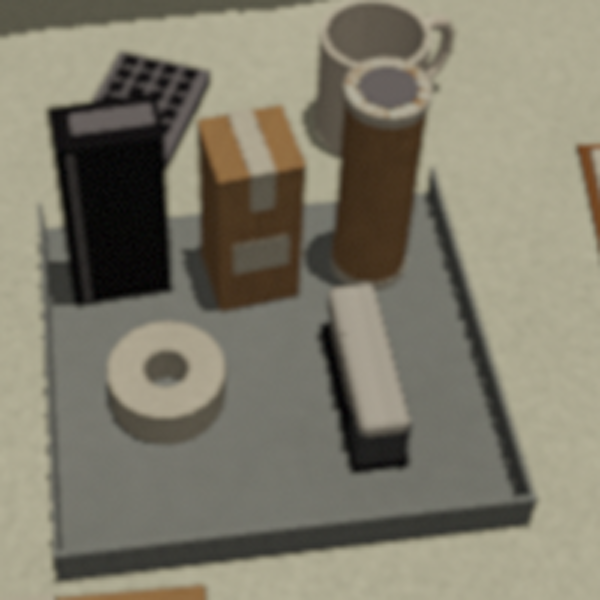

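```bash
cat > m.py <<'E'
from h import *
cal=env.calibration("top"); im=cv2.imread("pics/top0.png"); g=im.astype(int)
f=lambda L:[(200+(a+.5)/4.4-.5,90+(b+.5)/3.7-.5) for a,b in L]
def quad(n,L,z):
    P=ray(cal,f(L),z); c=P.mean(0); e=P-np.roll(P,-1,0); d=np.linalg.norm(e,axis=1)
    print(n,c.round(4),"edges",d.round(3),"ang",np.degrees(np.arctan2(e[:,1],e[:,0])).round(1)); return c
quad("tray",[(70,108),(595,58),(660,488),(125,538)],.03)
quad("carton",[(308,353),(426,332),(454,434),(338,458)],.126)
quad("caselabel",[(515,375),(628,357),(632,388),(518,406)],.146)
quad("casetop",[(503,358),(645,337),(660,405),(508,430)],.146)
quad("stapler",[(202,157),(258,154),(280,330),(226,334)],.051)
# tube, roll via ellipses
for n,(a,b,r),z in (("tube",(192,407,60),.158),("roll",(483,249,70),.036)):
    P=ray(cal,f([(a,b),(a+r,b),(a,b+r*3.7/4.4)]),z); print(n,P.round(4)[0],np.linalg.norm(P[1:]-P[0],axis=1).round(4))
# mat, clipboard by mask
m=(g.max(2)<35).astype(np.uint8); m[:, :380]=0; m[:130]=0;m[290:]=0
c=max(cv2.findContours(m,0,2)[0],key=cv2.contourArea); q=cv2.boxPoints(cv2.minAreaRect(c)); q=cv2.approxPolyDP(c,6,True).reshape(-1,2)
P=ray(cal,q,.004); r=cv2.minAreaRect(P[:,:2].astype(np.float32)); print("mat",q.tolist(),P.round(3).tolist(),r)
hsv=cv2.cvtColor(im,cv2.COLOR_BGR2HSV); m=((hsv[...,1]>130)&(hsv[...,0]<20)).astype(np.uint8); m[:,:95]=0;m[:,195:]=0;m[:140]=0;m[270:]=0
m=cv2.morphologyEx(m,cv2.MORPH_CLOSE,np.ones((5,5)))
c=max(cv2.findContours(m,0,2)[0],key=cv2.contourArea); q=cv2.approxPolyDP(cv2.convexHull(c),5,True).reshape(-1,2)
P=ray(cal,q,.004); print("clip",q.tolist(),P.round(3).tolist(),cv2.minAreaRect(P[:,:2].astype(np.float32)))
P=ray(cal,[(248,270)],.085); print("mug~",P)
E
python3 m.py
```

```text
tray [0.5805 0.0113 0.03  ] edges [0.257 0.25  0.254 0.25 ] ang [  97.6    7.5  -82.5 -172. ]
carton [0.5124 0.0015 0.126 ] edges [0.051 0.052 0.05  0.054] ang [ 103.1   13.8  -75.  -165.3]
caselabel [ 0.5177 -0.0762  0.146 ] edges [0.047 0.015 0.047 0.015] ang [ 101.9    6.6  -78.2 -174.7]
casetop [ 0.5173 -0.0786  0.146 ] edges [0.059 0.034 0.063 0.035] ang [ 101.2   10.8  -77.8 -175.9]
stapler [0.6044 0.0681 0.051 ] edges [0.026 0.1   0.025 0.101] ang [  94.6    7.3  -83.9 -172. ]
tube [0.5011 0.0772 0.158 ] [0.024 0.024]
roll [ 0.6064 -0.0456  0.036 ] [0.0333 0.0337]
mat [[459, 148], [389, 150], [397, 276], [467, 273]] [[0.642, -0.378, 0.004], [0.633, -0.222, 0.004], [0.36, -0.239, 0.004], [0.368, -0.392, 0.004]] ((0.5005325675010681, -0.30783891677856445), (0.27384814620018005, 0.15703441202640533), 3.238481044769287)
clip [[112, 150], [182, 151], [179, 256], [106, 255]] [[0.623, 0.39, 0.004], [0.622, 0.232, 0.004], [0.393, 0.229, 0.004], [0.391, 0.391, 0.004]] ((0.5067410469055176, 0.30954575538635254), (0.16190975904464722, 0.23227746784687042), 89.76695251464844)
mug~ [[0.37302445 0.07224142 0.085     ]]
```

Run:
```python
from h import *
s=env.calibration("scene")
for n,px,z in (("carton",(278.8,177.8),.126),("case",(232.7,169.7),.146),("tube",(324.3,160),.158),("stapler",(318.3,249),.051)): print(n,ray(s,[px],z).round(4)[0])
im=cv2.imread("pics/scene0.png"); g=im.astype(int)
hsv=cv2.cvtColor(im,cv2.COLOR_BGR2HSV)
for cn in ("scene","top"):
    c=env.calibration(cn); im=cv2.imread(f"pics/{cn}0.png")
    # sheet mask: brown frame -> enclosed region
    hsv=cv2.cvtColor(im,cv2.COLOR_BGR2HSV); m=((hsv[...,1]>130)&(hsv[...,0]<20)).astype(np.uint8)
    if cn=="top": m[:,:95]=0;m[:,195:]=0;m[:140]=0;m[270:]=0
    else: m[:,:375]=0; m[:170]=0;m[280:]=0
    k=max(cv2.findContours(cv2.morphologyEx(m,3,np.ones((5,5))),0,2)[0],key=cv2.contourArea)
    q=cv2.approxPolyDP(cv2.convexHull(k),4,True).reshape(-1,2); P=ray(c,q,.004); print(cn,P[:,:2].round(3).tolist(),cv2.minAreaRect(P[:,:2].astype(np.float32)))
```

```text
carton [0.5174 0.0015 0.126 ]
case [ 0.5195 -0.0755  0.146 ]
tube [0.5063 0.077  0.158 ]
stapler [0.6116 0.0696 0.051 ]
scene [[0.395, 0.387], [0.624, 0.388], [0.625, 0.231], [0.397, 0.23]] ((0.5102955102920532, 0.3089570105075836), (0.22931961715221405, 0.15728776156902313), 0.3934127390384674)
top [[0.623, 0.39], [0.622, 0.232], [0.393, 0.229], [0.391, 0.391]] ((0.5067410469055176, 0.30954575538635254), (0.16190975904464722, 0.23227746784687042), 89.76695251464844)
```

{"op": "servo_tool", "data": {
  "increments": [
    {"x": 0.61, "y": 0.99, "az": 0.52, "claw": 0},
    {"x": 0.61, "y": 0.99, "az": 0.52, "claw": 0},
    {"x": 0.61, "y": 0.99, "az": 0.52, "claw": 0},
    {"x": 0.61, "y": 0.99, "az": 0.52, "claw": 0},
    {"x": 0.61, "y": 0.99, "az": 0.52, "claw": 0}
  ],
  "newtons": 40
}}

```text
schema error: expected keys claw, x, y, z, ax, ay, az
```

{"op": "servo_tool", "data": {
  "increments": [
    {"x": 0.61, "y": 0.99, "az": 0.52, "claw": 0},
    {"x": 0.61, "y": 0.99, "az": 0.52, "claw": 0},
    {"x": 0.61, "y": 0.99, "az": 0.52, "claw": 0},
    {"x": 0.61, "y": 0.99, "az": 0.52, "claw": 0},
    {"x": 0.61, "y": 0.99, "az": 0.52, "claw": 0}
  ]
}}

```text
schema error: expected keys claw, x, y, z, ax, ay, az
```

{"op": "servo_tool", "data": {
  "increments": [
    {"x": 0.61, "y": 0.99, "az": 0.52, "claw": 0},
    {"x": 0.61, "y": 0.99, "az": 0.52, "claw": 0},
    {"x": 0.61, "y": 0.99, "az": 0.52, "claw": 0},
    {"x": 0.61, "y": 0.99, "az": 0.52, "claw": 0},
    {"x": 0.61, "y": 0.99, "az": 0.52, "claw": 0}
  ]
}}

```text
schema error: expected keys claw, x, y, z, ax, ay, az
```

{"op": "servo_tool", "data": {
  "increments": [
    {"x": 0.61, "y": 0.99, "az": 0.52, "claw": 0},
    {"x": 0.61, "y": 0.99, "az": 0.52, "claw": 0},
    {"x": 0.61, "y": 0.99, "az": 0.52, "claw": 0},
    {"claw": 0}
  ]
}}

```text
schema error: expected keys claw, x, y, z, ax, ay, az
```

All seven keys are needed in every row.

{"op": "servo_tool", "data": {
  "increments": [
    {"x": 0.61, "y": 0.99, "z": 0, "ax": 0, "ay": 0, "az": 0.52, "claw": 0},
    {"x": 0.61, "y": 0.99, "z": 0, "ax": 0, "ay": 0, "az": 0.52, "claw": 0},
    {"x": 0.61, "y": 0.99, "z": 0, "ax": 0, "ay": 0, "az": 0.52, "claw": 0},
    {"x": 0.61, "y": 0.99, "z": 0, "ax": 0, "ay": 0, "az": 0.52, "claw": 0},
    {"x": 0.61, "y": 0.99, "z": 0, "ax": 0, "ay": 0, "az": 0.52, "claw": 0}
  ],
  "newtons": 40
}}

```text
clock: 0.65
tcp_pos: [0.3183, -0.3968, 0.248]
orientation: [-0.0, 0.921, 0.389, 0.0]
wrist_force: [0.7, -0.3, 0.2]
finger_gap: 0.0852
```

{"op": "servo_tool", "data": {
  "increments": [
    {"x": 0.61, "y": 0.99, "z": 0, "ax": 0, "ay": 0, "az": 0.52, "claw": 0},
    {"x": 0.61, "y": 0.99, "z": 0, "ax": 0, "ay": 0, "az": 0.52, "claw": 0},
    {"x": 0.61, "y": 0.99, "z": 0, "ax": 0, "ay": 0, "az": 0.52, "claw": 0},
    {"x": 0.61, "y": 0.99, "z": 0, "ax": 0, "ay": 0, "az": 0.52, "claw": 0},
    {"x": 0.61, "y": 0.99, "z": 0, "ax": 0, "ay": 0, "az": 0.52, "claw": 0}
  ]
}}

```text
clock: 1.15
tcp_pos: [0.3945, -0.2731, 0.2481]
orientation: [-0.0, 0.836, 0.549, 0.0]
wrist_force: [-0.6, -1.1, 0.9]
finger_gap: 0.0854
```

{"op": "servo_tool", "data": {
  "increments": [
    {"x": 0.61, "y": 0.99, "z": 0, "ax": 0, "ay": 0, "az": 0.52, "claw": 0},
    {"x": 0.61, "y": 0.99, "z": 0, "ax": 0, "ay": 0, "az": 0.52, "claw": 0},
    {"x": 0.61, "y": 0.99, "z": 0, "ax": 0, "ay": 0, "az": 0.52, "claw": 0},
    {"x": 0.61, "y": 0.99, "z": 0, "ax": 0, "ay": 0, "az": 0.52, "claw": 0},
    {"x": 0.61, "y": 0.99, "z": 0, "ax": 0, "ay": 0, "az": 0.52, "claw": 0}
  ]
}}

```text
clock: 1.65
tcp_pos: [0.4708, -0.1493, 0.2481]
orientation: [-0.0, 0.723, 0.691, -0.0]
wrist_force: [0.3, -0.0, 0.9]
finger_gap: 0.0854
```

{"op": "servo_tool", "data": {
  "increments": [
    {"x": 0.61, "y": 0.99, "z": 0, "ax": 0, "ay": 0, "az": 0.52, "claw": 0},
    {"x": 0.61, "y": 0.99, "z": 0, "ax": 0, "ay": 0, "az": 0.52, "claw": 0},
    {"x": 0.61, "y": 0.99, "z": 0, "ax": 0, "ay": 0, "az": 0.52, "claw": 0},
    {"x": 0, "y": 0, "z": 0, "ax": 0, "ay": 0, "az": 0, "claw": 0}
  ]
}}

```text
clock: 2.05
tcp_pos: [0.5172, -0.0738, 0.2479]
orientation: [-0.0, 0.643, 0.766, 0.0]
wrist_force: [-0.3, 0.3, -0.7]
finger_gap: 0.0854
```

Run:
```python
from h import *
s=env.get_state();print(s["tcp_pos"],s["orientation"],s["joint_pos"])
cv2.imwrite("pics/w1.png",env.read_camera("wrist")[:,:,::-1])
```

```text
[ 0.51721891 -0.0738035   0.24790083] [-2.85885573e-04  6.42660803e-01  7.66150690e-01  3.62229315e-04] [-2.95951723e-01  2.11462875e-01 -9.01339674e-02  1.26944221e+00
  8.90419568e-04  1.09998070e+00]
```

View pics/w1.png

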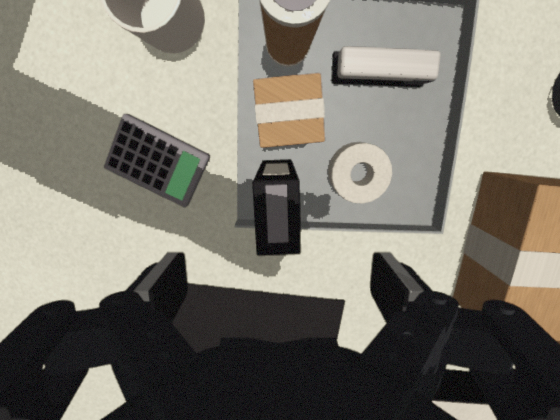

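The wrist view shows the case label at (277,213), the carton top at (289,110) and the stapler at (388,64). The case sits centred between the jaws and square to them. I'll check these by ray.

Run:
```python
from h import *
c=env.calibration("wrist")
for n,p,z in (("case",(277,213),.146),("carton",(289,110),.126),("stapler",(389,63),.051),("roll",(362,172),.036),("tube",(295,-3),.158)): print(n,ray(c,[p],z).round(4)[0])
```

```text
case [ 0.514 -0.076  0.146]
carton [0.5099 0.0011 0.126 ]
stapler [0.6003 0.0662 0.051 ]
roll [ 0.6033 -0.0451  0.036 ]
tube [0.5006 0.0681 0.158 ]
```

{"op": "servo_tool", "data": {
  "increments": [
    {"x": 0, "y": -0.1, "z": -1, "ax": 0, "ay": 0, "az": 0, "claw": 0},
    {"x": 0, "y": 0, "z": -1, "ax": 0, "ay": 0, "az": 0, "claw": 0},
    {"x": 0, "y": 0, "z": -1, "ax": 0, "ay": 0, "az": 0, "claw": 0},
    {"x": 0, "y": 0, "z": -1, "ax": 0, "ay": 0, "az": 0, "claw": 0},
    {"x": 0, "y": 0, "z": -1, "ax": 0, "ay": 0, "az": 0, "claw": 0}
  ]
}}

```text
clock: 2.6
tcp_pos: [0.5155, -0.0797, 0.1223]
orientation: [-0.0, 0.645, 0.764, -0.0]
wrist_force: [0.4, -0.5, 0.0]
finger_gap: 0.0855
```

{"op": "servo_tool", "data": {
  "increments": [
    {"x": 0, "y": 0, "z": -0.24, "ax": 0, "ay": 0, "az": 0, "claw": 0.3},
    {"x": 0, "y": 0, "z": 0, "ax": 0, "ay": 0, "az": 0, "claw": 0.8},
    {"x": 0, "y": 0, "z": 0, "ax": 0, "ay": 0, "az": 0, "claw": 0.8},
    {"x": 0, "y": 0, "z": 0, "ax": 0, "ay": 0, "az": 0, "claw": 0.8},
    {"x": 0, "y": 0, "z": 0, "ax": 0, "ay": 0, "az": 0, "claw": 0.8}
  ]
}}

```text
clock: 3.1
tcp_pos: [0.5173, -0.0793, 0.1189]
orientation: [0.002, 0.645, 0.764, 0.0]
wrist_force: [0.2, -1.2, 3.6]
finger_gap: 0.0357
```

{"op": "servo_tool", "data": {
  "increments": [
    {"x": 0, "y": 0, "z": 0, "ax": 0, "ay": 0, "az": 0, "claw": 0.8},
    {"x": 0, "y": 0, "z": 0.5, "ax": 0, "ay": 0, "az": 0, "claw": 0.8},
    {"x": 0, "y": 0, "z": 1, "ax": 0, "ay": 0, "az": 0, "claw": 0.8},
    {"x": 0, "y": 0, "z": 1, "ax": 0, "ay": 0, "az": 0, "claw": 0.8},
    {"x": 0, "y": 0, "z": 0, "ax": 0, "ay": 0, "az": 0, "claw": 0.8}
  ],
  "newtons": 60
}}

```text
clock: 3.6
tcp_pos: [0.5182, -0.0793, 0.1837]
orientation: [0.003, 0.644, 0.765, 0.001]
wrist_force: [0.3, -0.2, -2.0]
finger_gap: 0.0352
```

{"op": "servo_tool", "data": {
  "increments": [
    {"x": 0.33, "y": -0.89, "z": 0, "ax": 0, "ay": 0, "az": 0, "claw": 0.8},
    {"x": 0.33, "y": -0.89, "z": 0, "ax": 0, "ay": 0, "az": 0, "claw": 0.8},
    {"x": 0.33, "y": -0.89, "z": 0, "ax": 0, "ay": 0, "az": 0, "claw": 0.8},
    {"x": 0.33, "y": -0.89, "z": 0, "ax": 0, "ay": 0, "az": 0, "claw": 0.8},
    {"x": 0.33, "y": -0.89, "z": 0, "ax": 0, "ay": 0, "az": 0, "claw": 0.8}
  ]
}}

```text
clock: 4.1
tcp_pos: [0.5572, -0.1905, 0.1788]
orientation: [-0.001, 0.644, 0.765, -0.0]
wrist_force: [0.4, 0.3, -0.8]
finger_gap: 0.0352
```

{"op": "servo_tool", "data": {
  "increments": [
    {"x": 0.33, "y": -0.89, "z": 0, "ax": 0, "ay": 0, "az": 0, "claw": 0.8},
    {"x": 0.33, "y": -0.89, "z": 0, "ax": 0, "ay": 0, "az": 0, "claw": 0.8},
    {"x": 0.33, "y": -0.89, "z": 0, "ax": 0, "ay": 0, "az": 0, "claw": 0.8},
    {"x": 0.33, "y": -0.89, "z": 0, "ax": 0, "ay": 0, "az": 0, "claw": 0.8},
    {"x": 0.33, "y": -0.89, "z": 0, "ax": 0, "ay": 0, "az": 0, "claw": 0.8}
  ]
}}

```text
clock: 4.6
tcp_pos: [0.5985, -0.3018, 0.1786]
orientation: [-0.001, 0.645, 0.765, 0.0]
wrist_force: [0.5, 0.2, -1.4]
finger_gap: 0.0357
```

{"op": "servo_tool", "data": {
  "increments": [
    {"x": 0, "y": 0, "z": -1, "ax": 0, "ay": 0, "az": 0, "claw": 0.8},
    {"x": 0, "y": 0, "z": 0, "ax": 0, "ay": 0, "az": 0, "claw": 0.8}
  ]
}}

```text
clock: 4.8
tcp_pos: [0.5965, -0.3005, 0.1502]
orientation: [-0.004, 0.645, 0.764, -0.0]
wrist_force: [-0.6, 0.5, -2.8]
finger_gap: 0.0353
```

{"op": "servo_tool", "data": {
  "increments": [
    {"x": 0, "y": 0, "z": -0.8, "ax": 0, "ay": 0, "az": 0, "claw": 0.8},
    {"x": 0, "y": 0, "z": -0.5, "ax": 0, "ay": 0, "az": 0, "claw": 0.8},
    {"x": 0, "y": 0, "z": 0, "ax": 0, "ay": 0, "az": 0, "claw": 0.8}
  ]
}}

```text
clock: 5.1
tcp_pos: [0.5971, -0.2997, 0.12]
orientation: [-0.003, 0.644, 0.765, -0.0]
wrist_force: [-0.9, 0.9, -2.0]
finger_gap: 0.0355
```

{"op": "servo_tool", "data": {
  "increments": [
    {"x": 0, "y": 0, "z": -0.12, "ax": 0, "ay": 0, "az": 0, "claw": 0.8},
    {"x": 0, "y": 0, "z": -0.04, "ax": 0, "ay": 0, "az": 0, "claw": 0.8},
    {"x": 0, "y": 0, "z": 0, "ax": 0, "ay": 0, "az": 0, "claw": 0.8}
  ]
}}

```text
clock: 5.4
tcp_pos: [0.599, -0.3014, 0.1191]
orientation: [0.001, 0.645, 0.765, 0.0]
wrist_force: [0.4, -0.5, -1.8]
finger_gap: 0.0355
```

{"op": "servo_tool", "data": {
  "increments": [
    {"x": 0, "y": 0, "z": -0.06, "ax": 0, "ay": 0, "az": 0, "claw": 0.8},
    {"x": 0, "y": 0, "z": -0.04, "ax": 0, "ay": 0, "az": 0, "claw": 0.8},
    {"x": 0, "y": 0, "z": 0, "ax": 0, "ay": 0, "az": 0, "claw": 0.8}
  ]
}}

```text
clock: 5.7
tcp_pos: [0.599, -0.3015, 0.117]
orientation: [0.001, 0.645, 0.765, 0.0]
wrist_force: [-0.9, 0.6, 4.0]
finger_gap: 0.0354
```

Contact is felt (+4 N), so I'll release and retreat.

{"op": "servo_tool", "data": {
  "increments": [
    {"x": 0, "y": 0, "z": 0, "ax": 0, "ay": 0, "az": 0, "claw": 0.45},
    {"x": 0, "y": 0, "z": 0, "ax": 0, "ay": 0, "az": 0, "claw": 0},
    {"x": 0, "y": 0, "z": 0, "ax": 0, "ay": 0, "az": 0, "claw": 0},
    {"x": 0, "y": 0, "z": 0.6, "ax": 0, "ay": 0, "az": 0, "claw": 0},
    {"x": 0, "y": 0, "z": 1, "ax": 0, "ay": 0, "az": 0, "claw": 0}
  ]
}}

```text
clock: 6.2
tcp_pos: [0.5974, -0.3005, 0.1538]
orientation: [-0.002, 0.645, 0.765, -0.0]
wrist_force: [0.2, 0.3, -0.3]
finger_gap: 0.0855
```

{"op": "servo_tool", "data": {
  "increments": [
    {"x": 0, "y": 0, "z": 1, "ax": 0, "ay": 0, "az": 0, "claw": 0},
    {"x": 0, "y": 0, "z": 1, "ax": 0, "ay": 0, "az": 0, "claw": 0},
    {"x": 0, "y": 0, "z": 0.2, "ax": 0, "ay": 0, "az": 0, "claw": 0},
    {"x": -0.26, "y": 0.93, "z": 0, "ax": 0, "ay": 0, "az": 0, "claw": 0},
    {"x": -0.26, "y": 0.93, "z": 0, "ax": 0, "ay": 0, "az": 0, "claw": 0}
  ]
}}

```text
clock: 6.7
tcp_pos: [0.5854, -0.2548, 0.2097]
orientation: [-0.0, 0.645, 0.764, 0.0]
wrist_force: [-0.3, 0.8, -0.8]
finger_gap: 0.0854
```

{"op": "servo_tool", "data": {
  "increments": [
    {"x": -0.26, "y": 0.93, "z": 0, "ax": 0, "ay": 0, "az": 0, "claw": 0},
    {"x": -0.26, "y": 0.93, "z": 0, "ax": 0, "ay": 0, "az": 0, "claw": 0},
    {"x": -0.26, "y": 0.93, "z": 0, "ax": 0, "ay": 0, "az": 0, "claw": 0},
    {"x": -0.26, "y": 0.93, "z": 0, "ax": 0, "ay": 0, "az": 0, "claw": 0},
    {"x": -0.26, "y": 0.93, "z": 0, "ax": 0, "ay": 0, "az": 0, "claw": 0}
  ]
}}

```text
clock: 7.2
tcp_pos: [0.5524, -0.1375, 0.2096]
orientation: [-0.001, 0.645, 0.765, -0.0]
wrist_force: [0.4, 0.5, -0.6]
finger_gap: 0.0856
```

{"op": "servo_tool", "data": {
  "increments": [
    {"x": -0.26, "y": 0.93, "z": 0, "ax": 0, "ay": 0, "az": 0, "claw": 0},
    {"x": -0.26, "y": 0.93, "z": 0, "ax": 0, "ay": 0, "az": 0, "claw": 0},
    {"x": -0.26, "y": 0.93, "z": 0, "ax": 0, "ay": 0, "az": 0, "claw": 0},
    {"x": -0.26, "y": 0.93, "z": 0, "ax": 0, "ay": 0, "az": 0, "claw": 0},
    {"x": -0.26, "y": 0.93, "z": 0, "ax": 0, "ay": 0, "az": 0, "claw": 0}
  ]
}}

```text
clock: 7.7
tcp_pos: [0.5199, -0.0213, 0.2097]
orientation: [-0.001, 0.645, 0.765, -0.0]
wrist_force: [0.7, 0.4, 0.0]
finger_gap: 0.0852
```

{"op": "servo_tool", "data": {
  "increments": [
    {"x": -0.26, "y": 0.93, "z": 0, "ax": 0, "ay": 0, "az": 0, "claw": 0},
    {"x": 0, "y": 0, "z": 0, "ax": 0, "ay": 0, "az": 0, "claw": 0}
  ]
}}

```text
clock: 7.9
tcp_pos: [0.5127, 0.0033, 0.2099]
orientation: [-0.001, 0.643, 0.766, -0.0]
wrist_force: [-0.0, -1.2, -0.2]
finger_gap: 0.0854
```

Run:
```python
from h import *
s=env.get_state();print(s["clock"],s["tcp_pos"],s["orientation"])
a=env.read_camera("wrist"); b=env.read_camera("top")
cv2.imwrite("pics/w2.png",np.hstack([cv2.resize(a,(400,300)),cv2.resize(b,(400,300))])[:,:,::-1])
```

```text
7.9 [0.51268275 0.00329658 0.20990396] [-1.03200374e-03  6.43354407e-01  7.65567753e-01 -2.38525809e-04]
```

View pics/w2.png

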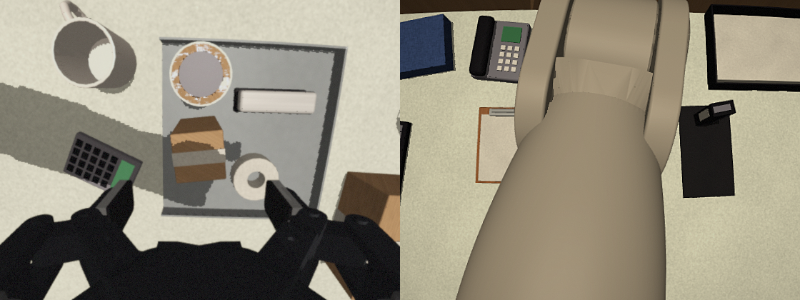

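The case stands on the mat (top at about (715,112) in the right half), and the carton is centred between the jaws. Descending.

{"op": "servo_tool", "data": {
  "increments": [
    {"x": 0, "y": 0, "z": -1, "ax": 0, "ay": 0, "az": 0, "claw": 0},
    {"x": 0, "y": 0, "z": -1, "ax": 0, "ay": 0, "az": 0, "claw": 0},
    {"x": 0, "y": 0, "z": -1, "ax": 0, "ay": 0, "az": 0, "claw": 0},
    {"x": 0, "y": 0, "z": -1, "ax": 0, "ay": 0, "az": 0, "claw": 0},
    {"x": 0, "y": 0, "z": -0.1, "ax": 0, "ay": 0, "az": 0, "claw": 0}
  ],
  "newtons": 40
}}

```text
clock: 8.5
tcp_pos: [0.512, 0.0003, 0.105]
orientation: [-0.002, 0.645, 0.764, -0.002]
wrist_force: [-0.7, 0.3, -0.6]
finger_gap: 0.0856
```

{"op": "servo_tool", "data": {
  "increments": [
    {"x": 0, "y": 0, "z": 0, "ax": 0, "ay": 0, "az": 0, "claw": 0.2},
    {"x": 0, "y": 0, "z": 0, "ax": 0, "ay": 0, "az": 0, "claw": 0.6},
    {"x": 0, "y": 0, "z": 0, "ax": 0, "ay": 0, "az": 0, "claw": 0.6},
    {"x": 0, "y": 0, "z": 0, "ax": 0, "ay": 0, "az": 0, "claw": 0.6},
    {"x": 0, "y": 0, "z": 0, "ax": 0, "ay": 0, "az": 0, "claw": 0.6}
  ]
}}

```text
clock: 9.0
tcp_pos: [0.5152, 0.0006, 0.1099]
orientation: [0.001, 0.645, 0.765, 0.0]
wrist_force: [-1.9, -1.3, 6.3]
finger_gap: 0.0528
```

{"op": "servo_tool", "data": {
  "increments": [
    {"x": 0, "y": 0, "z": 0, "ax": 0, "ay": 0, "az": 0, "claw": 0.6},
    {"x": 0, "y": 0, "z": 0.4, "ax": 0, "ay": 0, "az": 0, "claw": 0.6},
    {"x": 0, "y": 0, "z": 1, "ax": 0, "ay": 0, "az": 0, "claw": 0.6},
    {"x": 0, "y": 0, "z": 1, "ax": 0, "ay": 0, "az": 0, "claw": 0.6},
    {"x": 0, "y": 0, "z": 0, "ax": 0, "ay": 0, "az": 0, "claw": 0.6}
  ],
  "newtons": 60
}}

```text
clock: 9.5
tcp_pos: [0.5166, 0.0008, 0.1721]
orientation: [0.003, 0.644, 0.765, 0.002]
wrist_force: [1.2, -0.1, -0.9]
finger_gap: 0.0523
```

{"op": "servo_tool", "data": {
  "increments": [
    {"x": -0.04, "y": -0.95, "z": 0, "ax": 0, "ay": 0, "az": 0, "claw": 0.6},
    {"x": -0.04, "y": -0.95, "z": 0, "ax": 0, "ay": 0, "az": 0, "claw": 0.6},
    {"x": -0.04, "y": -0.95, "z": 0, "ax": 0, "ay": 0, "az": 0, "claw": 0.6},
    {"x": -0.04, "y": -0.95, "z": 0, "ax": 0, "ay": 0, "az": 0, "claw": 0.6},
    {"x": -0.04, "y": -0.95, "z": 0, "ax": 0, "ay": 0, "az": 0, "claw": 0.6}
  ]
}}

```text
clock: 10.0
tcp_pos: [0.5087, -0.1184, 0.1675]
orientation: [-0.0, 0.644, 0.765, -0.0]
wrist_force: [0.7, 0.1, -1.4]
finger_gap: 0.053
```

{"op": "servo_tool", "data": {
  "increments": [
    {"x": -0.04, "y": -0.95, "z": 0, "ax": 0, "ay": 0, "az": 0, "claw": 0.6},
    {"x": -0.04, "y": -0.95, "z": 0, "ax": 0, "ay": 0, "az": 0, "claw": 0.6},
    {"x": -0.04, "y": -0.95, "z": 0, "ax": 0, "ay": 0, "az": 0, "claw": 0.6},
    {"x": -0.04, "y": -0.95, "z": 0, "ax": 0, "ay": 0, "az": 0, "claw": 0.6},
    {"x": -0.04, "y": -0.95, "z": 0, "ax": 0, "ay": 0, "az": 0, "claw": 0.6}
  ]
}}

```text
clock: 10.5
tcp_pos: [0.5038, -0.2371, 0.1674]
orientation: [-0.001, 0.645, 0.765, 0.0]
wrist_force: [0.9, 0.4, -1.3]
finger_gap: 0.0526
```

{"op": "servo_tool", "data": {
  "increments": [
    {"x": -0.04, "y": -0.95, "z": 0, "ax": 0, "ay": 0, "az": 0, "claw": 0.6},
    {"x": -0.04, "y": -0.95, "z": 0, "ax": 0, "ay": 0, "az": 0, "claw": 0.6},
    {"x": -0.04, "y": -0.95, "z": 0, "ax": 0, "ay": 0, "az": 0, "claw": 0.6},
    {"x": 0, "y": 0, "z": -1, "ax": 0, "ay": 0, "az": 0, "claw": 0.6},
    {"x": 0, "y": 0, "z": 0, "ax": 0, "ay": 0, "az": 0, "claw": 0.6}
  ]
}}

```text
clock: 11.0
tcp_pos: [0.4991, -0.3069, 0.1395]
orientation: [-0.003, 0.645, 0.764, 0.0]
wrist_force: [-0.2, 1.1, -2.6]
finger_gap: 0.0525
```

{"op": "servo_tool", "data": {
  "increments": [
    {"x": 0, "y": 0, "z": -0.8, "ax": 0, "ay": 0, "az": 0, "claw": 0.6},
    {"x": 0, "y": 0, "z": -0.4, "ax": 0, "ay": 0, "az": 0, "claw": 0.6},
    {"x": 0, "y": 0, "z": -0.1, "ax": 0, "ay": 0, "az": 0, "claw": 0.6},
    {"x": 0, "y": 0, "z": 0, "ax": 0, "ay": 0, "az": 0, "claw": 0.6},
    {"x": 0, "y": 0, "z": 0, "ax": 0, "ay": 0, "az": 0, "claw": 0.6}
  ]
}}

```text
clock: 11.5
tcp_pos: [0.5016, -0.3078, 0.1116]
orientation: [0.001, 0.644, 0.765, 0.0]
wrist_force: [0.1, 0.1, -1.5]
finger_gap: 0.0522
```

{"op": "servo_tool", "data": {
  "increments": [
    {"x": 0, "y": 0, "z": -0.06, "ax": 0, "ay": 0, "az": 0, "claw": 0.6},
    {"x": 0, "y": 0, "z": 0, "ax": 0, "ay": 0, "az": 0, "claw": 0.6}
  ]
}}

```text
clock: 11.7
tcp_pos: [0.5014, -0.3079, 0.1098]
orientation: [0.0, 0.645, 0.765, 0.0]
wrist_force: [-1.4, -0.7, -1.8]
finger_gap: 0.0522
```

{"op": "servo_tool", "data": {
  "increments": [
    {"x": 0, "y": 0, "z": -0.06, "ax": 0, "ay": 0, "az": 0, "claw": 0.6},
    {"x": 0, "y": 0, "z": 0, "ax": 0, "ay": 0, "az": 0, "claw": 0.6}
  ]
}}

```text
clock: 11.9
tcp_pos: [0.5014, -0.308, 0.1082]
orientation: [0.0, 0.645, 0.765, 0.0]
wrist_force: [-0.1, 0.6, -0.1]
finger_gap: 0.0524
```

{"op": "servo_tool", "data": {
  "increments": [
    {"x": 0, "y": 0, "z": -0.03, "ax": 0, "ay": 0, "az": 0, "claw": 0.6},
    {"x": 0, "y": 0, "z": 0, "ax": 0, "ay": 0, "az": 0, "claw": 0.3},
    {"x": 0, "y": 0, "z": 0, "ax": 0, "ay": 0, "az": 0, "claw": 0},
    {"x": 0, "y": 0, "z": 0, "ax": 0, "ay": 0, "az": 0, "claw": 0},
    {"x": 0, "y": 0, "z": 0.6, "ax": 0, "ay": 0, "az": 0, "claw": 0}
  ]
}}

```text
clock: 12.4
tcp_pos: [0.5, -0.3068, 0.1201]
orientation: [-0.002, 0.645, 0.765, 0.0]
wrist_force: [-0.5, 0.8, 0.2]
finger_gap: 0.0853
```

{"op": "servo_tool", "data": {
  "increments": [
    {"x": 0, "y": 0, "z": 1, "ax": 0, "ay": 0, "az": 0, "claw": 0},
    {"x": 0, "y": 0.5, "z": 1, "ax": 0, "ay": 0, "az": 0, "claw": 0},
    {"x": 0, "y": 0.9, "z": 1, "ax": 0, "ay": 0, "az": 0, "claw": 0},
    {"x": 0, "y": 1, "z": 1, "ax": 0, "ay": 0, "az": 0, "claw": 0},
    {"x": 0, "y": 1, "z": 0.4, "ax": 0, "ay": 0, "az": 0, "claw": 0}
  ]
}}

```text
clock: 12.9
tcp_pos: [0.502, -0.2227, 0.2346]
orientation: [0.002, 0.645, 0.764, 0.0]
wrist_force: [0.3, -0.8, 0.6]
finger_gap: 0.0856
```

{"op": "servo_tool", "data": {
  "increments": [
    {"x": 0, "y": 1, "z": 0, "ax": 0, "ay": 0, "az": 0, "claw": 0},
    {"x": 0, "y": 1, "z": 0, "ax": 0, "ay": 0, "az": 0, "claw": 0},
    {"x": 0, "y": 1, "z": 0, "ax": 0, "ay": 0, "az": 0, "claw": 0},
    {"x": 0, "y": 1, "z": 0, "ax": 0, "ay": 0, "az": 0, "claw": 0},
    {"x": 0, "y": 1, "z": 0, "ax": 0, "ay": 0, "az": 0, "claw": 0}
  ]
}}

```text
clock: 13.4
tcp_pos: [0.5011, -0.0968, 0.2321]
orientation: [0.0, 0.645, 0.765, 0.0]
wrist_force: [-0.7, -0.3, -0.1]
finger_gap: 0.0854
```

{"op": "servo_tool", "data": {
  "increments": [
    {"x": 0, "y": 1, "z": 0, "ax": 0, "ay": 0, "az": 0, "claw": 0},
    {"x": 0, "y": 1, "z": 0, "ax": 0, "ay": 0, "az": 0, "claw": 0},
    {"x": 0, "y": 1, "z": 0, "ax": 0, "ay": 0, "az": 0, "claw": 0},
    {"x": 0, "y": 1, "z": 0, "ax": 0, "ay": 0, "az": 0, "claw": 0},
    {"x": 0, "y": 0, "z": 0, "ax": 0, "ay": 0, "az": 0, "claw": 0}
  ]
}}

```text
clock: 13.9
tcp_pos: [0.5008, 0.0045, 0.2321]
orientation: [-0.0, 0.643, 0.766, 0.0]
wrist_force: [0.2, -0.1, 1.0]
finger_gap: 0.0852
```

Run:
```python
from h import *
s=env.get_state();print(s["clock"],s["tcp_pos"],s["orientation"])
c=env.calibration("wrist");a=env.read_camera("wrist"); b=env.read_camera("scene")
cv2.imwrite("pics/w3.png",np.hstack([cv2.resize(a,(400,300)),cv2.resize(b,(400,300))])[:,:,::-1])
cv2.imwrite("pics/w3b.png",a[:,:,::-1])
```

```text
13.9 [0.50082424 0.00454358 0.23207805] [-2.90072091e-04  6.43247925e-01  7.65657860e-01  2.51811746e-04]
```

View pics/w3.png

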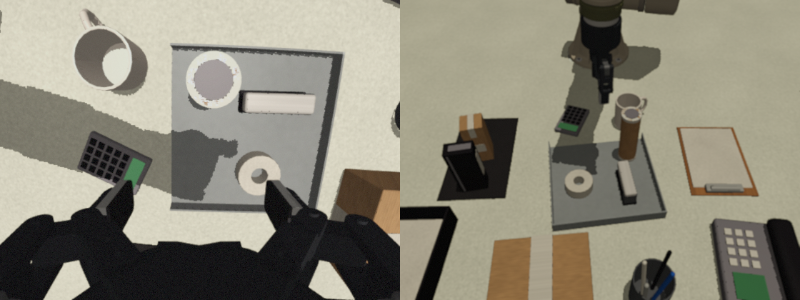

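The case and carton stand on the mat. In the wrist view the tube cap is at about (300,113) and the stapler at (389,144).

Run:
```python
from h import *
c=env.calibration("wrist")
im=cv2.imread("pics/w3b.png"); hsv=cv2.cvtColor(im,cv2.COLOR_BGR2HSV)
print("tube",ray(c,[(299.6,113.4)],.158).round(4),"stapler",ray(c,[(389,144)],.051).round(4))
```

```text
tube [[0.5005 0.0754 0.158 ]] stapler [[0.5991 0.0671 0.051 ]]
```

{"op": "servo_tool", "data": {
  "increments": [
    {"x": 0.02, "y": 0.96, "z": 0, "ax": 0, "ay": 0, "az": 0, "claw": 0},
    {"x": 0.02, "y": 0.96, "z": 0, "ax": 0, "ay": 0, "az": 0, "claw": 0},
    {"x": 0, "y": 0.96, "z": 0, "ax": 0, "ay": 0, "az": 0, "claw": 0},
    {"x": 0, "y": 0, "z": -0.4, "ax": 0, "ay": 0, "az": 0, "claw": 0},
    {"x": 0, "y": 0, "z": -0.8, "ax": 0, "ay": 0, "az": 0, "claw": 0}
  ],
  "newtons": 40
}}

```text
clock: 14.5
tcp_pos: [0.5035, 0.0736, 0.2027]
orientation: [0.002, 0.644, 0.765, 0.001]
wrist_force: [0.5, 0.0, -0.3]
finger_gap: 0.0856
```

{"op": "servo_tool", "data": {
  "increments": [
    {"x": 0, "y": 0, "z": -1, "ax": 0, "ay": 0, "az": 0, "claw": 0},
    {"x": 0, "y": 0, "z": -1, "ax": 0, "ay": 0, "az": 0, "claw": 0},
    {"x": 0, "y": 0, "z": -1, "ax": 0, "ay": 0, "az": 0, "claw": 0},
    {"x": 0, "y": 0, "z": 0, "ax": 0, "ay": 0, "az": 0, "claw": 0.2}
  ]
}}

```text
clock: 14.9
tcp_pos: [0.4995, 0.0728, 0.1235]
orientation: [-0.003, 0.645, 0.764, -0.002]
wrist_force: [-0.5, 0.6, -0.2]
finger_gap: 0.0733
```

{"op": "servo_tool", "data": {
  "increments": [
    {"x": 0, "y": 0, "z": 0, "ax": 0, "ay": 0, "az": 0, "claw": 0.6},
    {"x": 0, "y": 0, "z": 0, "ax": 0, "ay": 0, "az": 0, "claw": 0.6},
    {"x": 0, "y": 0, "z": 0, "ax": 0, "ay": 0, "az": 0, "claw": 0.6},
    {"x": 0, "y": 0, "z": 0, "ax": 0, "ay": 0, "az": 0, "claw": 0.6}
  ]
}}

```text
clock: 15.3
tcp_pos: [0.503, 0.0741, 0.1282]
orientation: [0.001, 0.645, 0.765, 0.001]
wrist_force: [0.2, 0.1, 3.6]
finger_gap: 0.0472
```

{"op": "servo_tool", "data": {
  "increments": [
    {"x": 0, "y": 0, "z": 0, "ax": 0, "ay": 0, "az": 0, "claw": 0.6},
    {"x": 0, "y": 0, "z": 0.4, "ax": 0, "ay": 0, "az": 0, "claw": 0.6},
    {"x": 0, "y": 0, "z": 1, "ax": 0, "ay": 0, "az": 0, "claw": 0.6},
    {"x": 0, "y": 0, "z": 0.8, "ax": 0, "ay": 0, "az": 0, "claw": 0.6},
    {"x": 0, "y": 0, "z": 0, "ax": 0, "ay": 0, "az": 0, "claw": 0.6}
  ],
  "newtons": 60
}}

```text
clock: 15.8
tcp_pos: [0.504, 0.0743, 0.1852]
orientation: [0.002, 0.644, 0.765, 0.002]
wrist_force: [1.1, -0.7, -1.5]
finger_gap: 0.0467
```

{"op": "servo_tool", "data": {
  "increments": [
    {"x": 0, "y": -1, "z": 0, "ax": 0, "ay": 0, "az": 0, "claw": 0.6},
    {"x": 0, "y": -1, "z": 0, "ax": 0, "ay": 0, "az": 0, "claw": 0.6},
    {"x": 0, "y": -1, "z": 0, "ax": 0, "ay": 0, "az": 0, "claw": 0.6},
    {"x": 0, "y": -1, "z": 0, "ax": 0, "ay": 0, "az": 0, "claw": 0.6},
    {"x": 0, "y": -1, "z": 0, "ax": 0, "ay": 0, "az": 0, "claw": 0.6}
  ]
}}

```text
clock: 16.3
tcp_pos: [0.5016, -0.0515, 0.1813]
orientation: [-0.001, 0.644, 0.765, -0.0]
wrist_force: [-0.0, 0.1, -1.5]
finger_gap: 0.047
```

{"op": "servo_tool", "data": {
  "increments": [
    {"x": 0, "y": -1, "z": 0, "ax": 0, "ay": 0, "az": 0, "claw": 0.6},
    {"x": 0, "y": -1, "z": 0, "ax": 0, "ay": 0, "az": 0, "claw": 0.6},
    {"x": -0.6, "y": -0.95, "z": 0, "ax": 0, "ay": 0, "az": 0, "claw": 0.6},
    {"x": -0.6, "y": -0.95, "z": 0, "ax": 0, "ay": 0, "az": 0, "claw": 0.6},
    {"x": -0.6, "y": -0.95, "z": 0, "ax": 0, "ay": 0, "az": 0, "claw": 0.6}
  ]
}}

```text
clock: 16.8
tcp_pos: [0.4562, -0.1726, 0.1811]
orientation: [-0.001, 0.644, 0.765, -0.0]
wrist_force: [0.8, -0.4, -0.6]
finger_gap: 0.0466
```

{"op": "servo_tool", "data": {
  "increments": [
    {"x": -0.6, "y": -0.95, "z": 0, "ax": 0, "ay": 0, "az": 0, "claw": 0.6},
    {"x": -0.6, "y": -0.95, "z": 0, "ax": 0, "ay": 0, "az": 0, "claw": 0.6},
    {"x": -0.6, "y": -0.95, "z": 0, "ax": 0, "ay": 0, "az": 0, "claw": 0.6},
    {"x": -0.45, "y": -0.95, "z": 0, "ax": 0, "ay": 0, "az": 0, "claw": 0.6},
    {"x": 0, "y": 0, "z": 0, "ax": 0, "ay": 0, "az": 0, "claw": 0.6}
  ]
}}

```text
clock: 17.3
tcp_pos: [0.3997, -0.2691, 0.1814]
orientation: [-0.0, 0.646, 0.763, -0.0]
wrist_force: [0.2, 0.6, -0.5]
finger_gap: 0.0467
```

{"op": "servo_tool", "data": {
  "increments": [
    {"x": 0, "y": -0.88, "z": 0, "ax": 0, "ay": 0, "az": 0, "claw": 0.6},
    {"x": 0, "y": -0.88, "z": -0.3, "ax": 0, "ay": 0, "az": 0, "claw": 0.6},
    {"x": 0, "y": 0, "z": -1, "ax": 0, "ay": 0, "az": 0, "claw": 0.6},
    {"x": 0, "y": 0, "z": -0.7, "ax": 0, "ay": 0, "az": 0, "claw": 0.6},
    {"x": 0, "y": 0, "z": 0, "ax": 0, "ay": 0, "az": 0, "claw": 0.6}
  ]
}}

```text
clock: 17.8
tcp_pos: [0.3995, -0.3088, 0.1291]
orientation: [-0.003, 0.644, 0.765, 0.001]
wrist_force: [0.1, -0.2, 0.1]
finger_gap: 0.0469
```

{"op": "servo_tool", "data": {
  "increments": [
    {"x": 0, "y": 0, "z": -0.1, "ax": 0, "ay": 0, "az": 0, "claw": 0.6},
    {"x": 0, "y": 0, "z": 0, "ax": 0, "ay": 0, "az": 0, "claw": 0.6},
    {"x": 0, "y": 0, "z": 0, "ax": 0, "ay": 0, "az": 0, "claw": 0.6}
  ]
}}

```text
clock: 18.1
tcp_pos: [0.4015, -0.3113, 0.1305]
orientation: [0.001, 0.644, 0.765, -0.0]
wrist_force: [0.5, 0.2, -0.1]
finger_gap: 0.0468
```

{"op": "servo_tool", "data": {
  "increments": [
    {"x": 0, "y": 0, "z": -0.08, "ax": 0, "ay": 0, "az": 0, "claw": 0.6},
    {"x": 0, "y": 0, "z": 0, "ax": 0, "ay": 0, "az": 0, "claw": 0.6}
  ]
}}

```text
clock: 18.3
tcp_pos: [0.4011, -0.3111, 0.1279]
orientation: [0.0, 0.645, 0.765, -0.0]
wrist_force: [-0.5, 0.2, -1.1]
finger_gap: 0.047
```

{"op": "servo_tool", "data": {
  "increments": [
    {"x": 0, "y": 0, "z": -0.06, "ax": 0, "ay": 0, "az": 0, "claw": 0.6},
    {"x": 0, "y": 0, "z": 0, "ax": 0, "ay": 0, "az": 0, "claw": 0.6}
  ]
}}

```text
clock: 18.5
tcp_pos: [0.4011, -0.3112, 0.1263]
orientation: [0.0, 0.645, 0.765, 0.0]
wrist_force: [0.3, 0.0, 0.6]
finger_gap: 0.0467
```

{"op": "servo_tool", "data": {
  "increments": [
    {"x": 0, "y": 0, "z": -0.04, "ax": 0, "ay": 0, "az": 0, "claw": 0.6},
    {"x": 0, "y": 0, "z": 0, "ax": 0, "ay": 0, "az": 0, "claw": 0.3},
    {"x": 0, "y": 0, "z": 0, "ax": 0, "ay": 0, "az": 0, "claw": 0},
    {"x": 0, "y": 0, "z": 0, "ax": 0, "ay": 0, "az": 0, "claw": 0},
    {"x": 0, "y": 0, "z": 0.6, "ax": 0, "ay": 0, "az": 0, "claw": 0}
  ]
}}

```text
clock: 19.0
tcp_pos: [0.3998, -0.3099, 0.1383]
orientation: [-0.002, 0.645, 0.765, 0.0]
wrist_force: [-0.1, -0.3, -0.1]
finger_gap: 0.0854
```

{"op": "servo_tool", "data": {
  "increments": [
    {"x": 0, "y": 0, "z": 1, "ax": 0, "ay": 0, "az": 0, "claw": 0},
    {"x": 0, "y": 0, "z": 1, "ax": 0, "ay": 0, "az": 0, "claw": 0},
    {"x": 0, "y": 0, "z": 1, "ax": 0, "ay": 0, "az": 0, "claw": 0},
    {"x": 0, "y": 0.2, "z": 1, "ax": 0, "ay": 0, "az": 0, "claw": 0},
    {"x": 0.5, "y": 0.95, "z": 0, "ax": 0, "ay": 0, "az": 0.6, "claw": 0}
  ]
}}

```text
clock: 19.5
tcp_pos: [0.4143, -0.2849, 0.2434]
orientation: [0.003, 0.613, 0.79, -0.001]
wrist_force: [0.2, 1.1, -0.6]
finger_gap: 0.0856
```

{"op": "servo_tool", "data": {
  "increments": [
    {"x": 0.5, "y": 0.95, "z": 0, "ax": 0, "ay": 0, "az": 0.68, "claw": 0},
    {"x": 0.5, "y": 0.95, "z": 0, "ax": 0, "ay": 0, "az": 0.68, "claw": 0},
    {"x": 0.5, "y": 0.95, "z": 0, "ax": 0, "ay": 0, "az": 0.68, "claw": 0},
    {"x": 0.5, "y": 0.95, "z": 0, "ax": 0, "ay": 0, "az": 0.68, "claw": 0},
    {"x": 0.5, "y": 0.95, "z": 0, "ax": 0, "ay": 0, "az": 0.68, "claw": 0}
  ]
}}

```text
clock: 20.0
tcp_pos: [0.4763, -0.1625, 0.2399]
orientation: [-0.0, 0.407, 0.913, 0.0]
wrist_force: [0.6, -0.5, -0.2]
finger_gap: 0.0855
```

{"op": "servo_tool", "data": {
  "increments": [
    {"x": 0.5, "y": 0.95, "z": 0, "ax": 0, "ay": 0, "az": 0.68, "claw": 0},
    {"x": 0.5, "y": 0.95, "z": 0, "ax": 0, "ay": 0, "az": 0.68, "claw": 0},
    {"x": 0.5, "y": 0.95, "z": 0, "ax": 0, "ay": 0, "az": 0.68, "claw": 0},
    {"x": 0.5, "y": 0.95, "z": 0, "ax": 0, "ay": 0, "az": 0.68, "claw": 0},
    {"x": 0.5, "y": 0.95, "z": 0, "ax": 0, "ay": 0, "az": 0.68, "claw": 0}
  ]
}}

```text
clock: 20.5
tcp_pos: [0.5388, -0.0437, 0.2398]
orientation: [-0.0, 0.181, 0.984, 0.0]
wrist_force: [-0.2, 0.5, -0.2]
finger_gap: 0.0855
```

{"op": "servo_tool", "data": {
  "increments": [
    {"x": 0.5, "y": 0.95, "z": 0, "ax": 0, "ay": 0, "az": 0.68, "claw": 0},
    {"x": 0.5, "y": 0.95, "z": 0, "ax": 0, "ay": 0, "az": 0.68, "claw": 0},
    {"x": 0.5, "y": 0.95, "z": 0, "ax": 0, "ay": 0, "az": 0.68, "claw": 0},
    {"x": 0.5, "y": 0.95, "z": 0, "ax": 0, "ay": 0, "az": 0.68, "claw": 0},
    {"x": 0, "y": 0, "z": 0, "ax": 0, "ay": 0, "az": 0.68, "claw": 0}
  ]
}}

```text
clock: 21.0
tcp_pos: [0.5895, 0.0529, 0.2394]
orientation: [0.0, -0.057, 0.998, 0.0]
wrist_force: [-0.0, -0.5, -0.7]
finger_gap: 0.0854
```

```bash
cat > look.py <<'E'
from h import *; import sys
s=env.get_state();print(s["clock"],s["tcp_pos"],s["orientation"],s["joint_pos"].round(2))
np.save("wcal.npy",env.calibration("wrist")["world_to_cam"])
a=env.read_camera(sys.argv[2]); b=env.read_camera(sys.argv[3])
n=sys.argv[1]
cv2.imwrite(f"pics/{n}.png",np.hstack([cv2.resize(a,(400,300)),cv2.resize(b,(400,300))])[:,:,::-1])
cv2.imwrite(f"pics/{n}_a.png",a[:,:,::-1]);cv2.imwrite(f"pics/{n}_b.png",b[:,:,::-1])
E
python3 look.py w4 wrist scene
```

```text
21.0 [0.58946113 0.05289427 0.2393937 ] [ 1.09289668e-05 -5.70921190e-02  9.98368795e-01  4.89095691e-04] [-0.05  0.35  0.07  1.3   0.   -0.16]
```

View pics/w4.png

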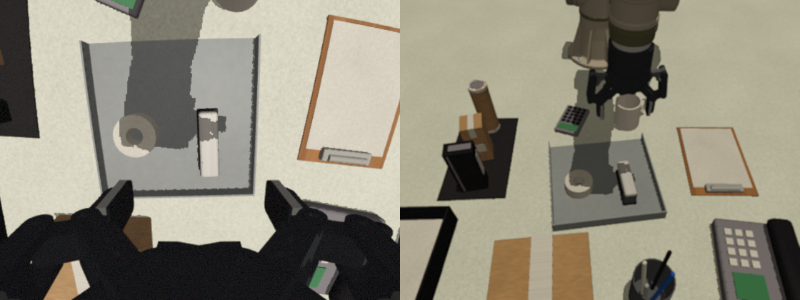

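All three tall things stand on the mat. The stapler is now at about (208,142) in the left half. I'll zoom in to measure it.

Run:
```python
from h import *
im=cv2.imread("pics/w4_a.png"); cv2.imwrite("pics/w4z.png",cv2.resize(im[130:270,230:370],None,fx=4,fy=4,interpolation=cv2.INTER_CUBIC))
```

```text
(no output)
```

View pics/w4z.png

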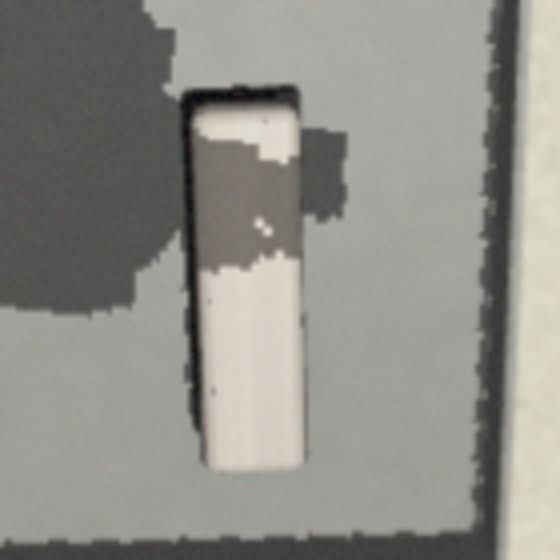

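Run:
```python
from h import *
c=env.calibration("wrist")
L=[(193,106),(299,104),(303,469),(206,470)]
P=ray(c,[(230+(a+.5)/4-.5,130+(b+.5)/4-.5) for a,b in L],.051); print(P.round(4),P.mean(0)); e=P[0]+P[1]-P[2]-P[3]; print(np.degrees(np.arctan2(e[1],e[0])),np.linalg.norm(e)/2)
```

```text
[[0.5532 0.0468 0.051 ]
 [0.5498 0.0733 0.051 ]
 [0.6477 0.0873 0.051 ]
 [0.6509 0.061  0.051 ]] [0.60039234 0.06708267 0.051     ]
-171.80974028586718 0.09878251149074178
```

{"op": "servo_tool", "data": {
  "increments": [
    {"x": 0.54, "y": 0.57, "z": 0, "ax": 0, "ay": 0, "az": 0.2, "claw": 0.25},
    {"x": 0, "y": 0, "z": -1, "ax": 0, "ay": 0, "az": 0, "claw": 0.25},
    {"x": 0, "y": 0, "z": -1, "ax": 0, "ay": 0, "az": 0, "claw": 0.25},
    {"x": 0, "y": 0, "z": -1, "ax": 0, "ay": 0, "az": 0, "claw": 0.25},
    {"x": 0, "y": 0, "z": -1, "ax": 0, "ay": 0, "az": 0, "claw": 0.25}
  ],
  "newtons": 40
}}

```text
clock: 21.6
tcp_pos: [0.6016, 0.0638, 0.1391]
orientation: [-0.0, -0.066, 0.998, -0.0]
wrist_force: [-0.0, -0.4, -0.7]
finger_gap: 0.0641
```

{"op": "servo_tool", "data": {
  "increments": [
    {"x": 0, "y": 0, "z": -1, "ax": 0, "ay": 0, "az": 0, "claw": 0.25},
    {"x": 0, "y": 0, "z": -0.9, "ax": 0, "ay": 0, "az": 0, "claw": 0.25},
    {"x": 0, "y": 0, "z": 0, "ax": 0, "ay": 0, "az": 0, "claw": 0.25}
  ]
}}

```text
clock: 21.9
tcp_pos: [0.599, 0.0639, 0.0891]
orientation: [-0.003, -0.066, 0.998, 0.0]
wrist_force: [-0.3, 0.1, -0.5]
finger_gap: 0.064
```

```bash
python3 look.py w5 wrist scene
```

```text
21.9 [0.59904071 0.06387846 0.08914598] [-3.39324801e-03 -6.59519696e-02  9.97816976e-01  3.25730566e-04] [-0.03  0.46 -0.14  0.98  0.   -0.16]
```

View pics/w5.png

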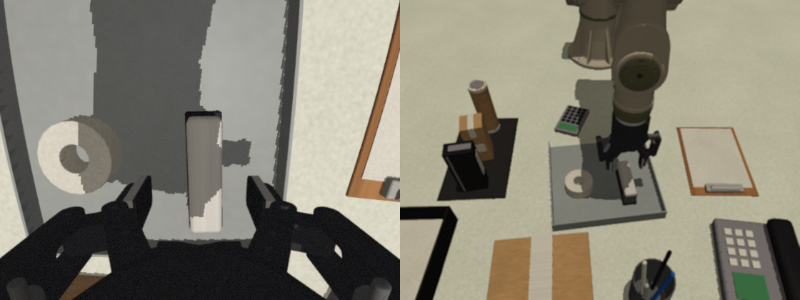

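The stapler (centre about column 206) lies between the jaws (middle about 200), so I'll shift about 4 mm in y and descend.

{"op": "servo_tool", "data": {
  "increments": [
    {"x": 0.12, "y": 0.15, "z": -0.9, "ax": 0, "ay": 0, "az": 0, "claw": 0.25},
    {"x": 0, "y": 0, "z": -0.8, "ax": 0, "ay": 0, "az": 0, "claw": 0.25},
    {"x": 0, "y": 0, "z": -0.2, "ax": 0, "ay": 0, "az": 0, "claw": 0.25},
    {"x": 0, "y": 0, "z": 0, "ax": 0, "ay": 0, "az": 0, "claw": 0.25},
    {"x": 0, "y": 0, "z": 0, "ax": 0, "ay": 0, "az": 0, "claw": 0.25}
  ]
}}

```text
clock: 22.5
tcp_pos: [0.606, 0.0681, 0.0467]
orientation: [0.001, -0.067, 0.998, -0.0]
wrist_force: [0.1, 0.7, -0.5]
finger_gap: 0.0643
```

{"op": "servo_tool", "data": {
  "increments": [
    {"x": 0, "y": 0, "z": -0.2, "ax": 0, "ay": 0, "az": 0, "claw": 0.25},
    {"x": 0, "y": 0, "z": 0, "ax": 0, "ay": 0, "az": 0, "claw": 0.5},
    {"x": 0, "y": 0, "z": 0, "ax": 0, "ay": 0, "az": 0, "claw": 0.9},
    {"x": 0, "y": 0, "z": 0, "ax": 0, "ay": 0, "az": 0, "claw": 0.9},
    {"x": 0, "y": 0, "z": 0, "ax": 0, "ay": 0, "az": 0, "claw": 0.9}
  ]
}}

```text
clock: 23.0
tcp_pos: [0.6053, 0.0682, 0.0406]
orientation: [0.0, -0.067, 0.998, 0.0]
wrist_force: [-0.5, 0.2, 2.0]
finger_gap: 0.0274
```

{"op": "servo_tool", "data": {
  "increments": [
    {"x": 0, "y": 0, "z": 0, "ax": 0, "ay": 0, "az": 0, "claw": 0.9},
    {"x": 0, "y": 0, "z": 0, "ax": 0, "ay": 0, "az": 0, "claw": 0.9}
  ]
}}

```text
clock: 23.2
tcp_pos: [0.6052, 0.0683, 0.0405]
orientation: [0.0, -0.067, 0.998, 0.0]
wrist_force: [-0.6, 0.1, 4.0]
finger_gap: 0.0274
```

{"op": "servo_tool", "data": {
  "increments": [
    {"x": 0, "y": 0, "z": 0.3, "ax": 0, "ay": 0, "az": 0, "claw": 0.9},
    {"x": 0, "y": 0, "z": 0.9, "ax": 0, "ay": 0, "az": 0, "claw": 0.9},
    {"x": 0, "y": 0, "z": 1, "ax": 0, "ay": 0, "az": 0, "claw": 0.9},
    {"x": 0, "y": 0, "z": 0.8, "ax": 0, "ay": 0, "az": 0, "claw": 0.9},
    {"x": 0, "y": 0, "z": 0, "ax": 0, "ay": 0, "az": 0, "claw": 0.9}
  ],
  "newtons": 60
}}

```text
clock: 23.7
tcp_pos: [0.6067, 0.0682, 0.1179]
orientation: [0.002, -0.067, 0.998, -0.0]
wrist_force: [0.3, -0.3, -1.8]
finger_gap: 0.0273
```

{"op": "servo_tool", "data": {
  "increments": [
    {"x": -0.42, "y": 0.96, "z": 0, "ax": 0, "ay": 0, "az": 0, "claw": 0.9},
    {"x": -0.42, "y": 0.96, "z": 0, "ax": 0, "ay": 0, "az": 0, "claw": 0.9},
    {"x": -0.42, "y": 0.96, "z": 0, "ax": 0, "ay": 0, "az": 0, "claw": 0.9},
    {"x": -0.42, "y": 0.96, "z": 0, "ax": 0, "ay": 0, "az": 0, "claw": 0.9},
    {"x": -0.42, "y": 0.96, "z": 0, "ax": 0, "ay": 0, "az": 0, "claw": 0.9}
  ]
}}

```text
clock: 24.2
tcp_pos: [0.5509, 0.1888, 0.1133]
orientation: [-0.001, -0.067, 0.998, -0.0]
wrist_force: [0.5, -0.4, -1.1]
finger_gap: 0.0267
```

{"op": "servo_tool", "data": {
  "increments": [
    {"x": -0.42, "y": 0.96, "z": 0, "ax": 0, "ay": 0, "az": 0, "claw": 0.9},
    {"x": -0.42, "y": 0.96, "z": 0, "ax": 0, "ay": 0, "az": 0, "claw": 0.9},
    {"x": -0.42, "y": 0.96, "z": 0, "ax": 0, "ay": 0, "az": 0, "claw": 0.9},
    {"x": -0.42, "y": 0.96, "z": 0, "ax": 0, "ay": 0, "az": 0, "claw": 0.9},
    {"x": -0.42, "y": 0.96, "z": 0, "ax": 0, "ay": 0, "az": 0, "claw": 0.9}
  ]
}}

```text
clock: 24.7
tcp_pos: [0.4984, 0.3087, 0.1133]
orientation: [-0.001, -0.067, 0.998, -0.0]
wrist_force: [0.5, -0.4, -2.1]
finger_gap: 0.0265
```

{"op": "servo_tool", "data": {
  "increments": [
    {"x": 0, "y": 0, "z": -1, "ax": 0, "ay": 0, "az": 0, "claw": 0.9},
    {"x": 0, "y": 0, "z": -0.8, "ax": 0, "ay": 0, "az": 0, "claw": 0.9},
    {"x": 0, "y": 0, "z": 0, "ax": 0, "ay": 0, "az": 0, "claw": 0.9},
    {"x": 0, "y": 0, "z": 0, "ax": 0, "ay": 0, "az": 0, "claw": 0.9}
  ]
}}

```text
clock: 25.1
tcp_pos: [0.4989, 0.3077, 0.0689]
orientation: [-0.001, -0.067, 0.998, -0.0]
wrist_force: [-0.5, 0.5, -2.3]
finger_gap: 0.0268
```

```bash
python3 look.py w6 wrist scene
```

```text
25.1 [0.49892094 0.30769894 0.06893894] [-1.37880835e-03 -6.74069480e-02  9.97724498e-01 -4.77330904e-04] [ 0.42  0.45 -0.21  0.91  0.    0.28]
```

View pics/w6.png

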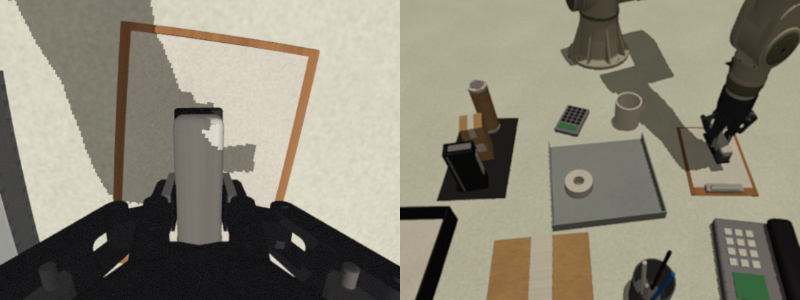

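The stapler is held level over the sheet. Lowering.

{"op": "servo_tool", "data": {
  "increments": [
    {"x": 0.04, "y": 0.04, "z": -0.7, "ax": 0, "ay": 0, "az": 0, "claw": 0.9},
    {"x": 0, "y": 0, "z": -0.4, "ax": 0, "ay": 0, "az": 0, "claw": 0.9},
    {"x": 0, "y": 0, "z": 0, "ax": 0, "ay": 0, "az": 0, "claw": 0.9},
    {"x": 0, "y": 0, "z": 0, "ax": 0, "ay": 0, "az": 0, "claw": 0.9}
  ]
}}

```text
clock: 25.6
tcp_pos: [0.501, 0.3091, 0.0429]
orientation: [-0.0, -0.067, 0.998, 0.0]
wrist_force: [0.0, -0.9, -2.0]
finger_gap: 0.027
```

{"op": "servo_tool", "data": {
  "increments": [
    {"x": 0, "y": 0, "z": -0.08, "ax": 0, "ay": 0, "az": 0, "claw": 0.9},
    {"x": 0, "y": 0, "z": 0, "ax": 0, "ay": 0, "az": 0, "claw": 0.9}
  ]
}}

```text
clock: 25.8
tcp_pos: [0.5012, 0.3093, 0.041]
orientation: [0.0, -0.067, 0.998, 0.0]
wrist_force: [0.2, -0.3, -1.6]
finger_gap: 0.0273
```

{"op": "servo_tool", "data": {
  "increments": [
    {"x": 0, "y": 0, "z": -0.08, "ax": 0, "ay": 0, "az": 0, "claw": 0.9},
    {"x": 0, "y": 0, "z": 0, "ax": 0, "ay": 0, "az": 0, "claw": 0.9}
  ]
}}

```text
clock: 26.0
tcp_pos: [0.5011, 0.3092, 0.0386]
orientation: [0.0, -0.067, 0.998, 0.0]
wrist_force: [0.9, 0.3, -2.3]
finger_gap: 0.0272
```

{"op": "servo_tool", "data": {
  "increments": [
    {"x": 0, "y": 0, "z": -0.04, "ax": 0, "ay": 0, "az": 0, "claw": 0.9},
    {"x": 0, "y": 0, "z": 0, "ax": 0, "ay": 0, "az": 0, "claw": 0.9}
  ]
}}

```text
clock: 26.2
tcp_pos: [0.5011, 0.3093, 0.0386]
orientation: [0.0, -0.067, 0.998, 0.0]
wrist_force: [-0.9, -1.6, 4.4]
finger_gap: 0.0272
```

{"op": "servo_tool", "data": {
  "increments": [
    {"x": 0, "y": 0, "z": 0, "ax": 0, "ay": 0, "az": 0, "claw": 0.5},
    {"x": 0, "y": 0, "z": 0, "ax": 0, "ay": 0, "az": 0, "claw": 0.25},
    {"x": 0, "y": 0, "z": 0, "ax": 0, "ay": 0, "az": 0, "claw": 0.25},
    {"x": 0, "y": 0, "z": 0.5, "ax": 0, "ay": 0, "az": 0, "claw": 0.2},
    {"x": 0, "y": 0, "z": 1, "ax": 0, "ay": 0, "az": 0, "claw": 0}
  ]
}}

```text
clock: 26.7
tcp_pos: [0.4994, 0.3085, 0.0741]
orientation: [-0.002, -0.067, 0.998, -0.001]
wrist_force: [-0.3, -0.0, 0.7]
finger_gap: 0.0808
```

{"op": "servo_tool", "data": {
  "increments": [
    {"x": 0, "y": 0, "z": 1, "ax": 0, "ay": 0, "az": 0, "claw": 0},
    {"x": 0, "y": 0, "z": 1, "ax": 0, "ay": 0, "az": 0, "claw": 0},
    {"x": 0, "y": 0, "z": 1, "ax": 0, "ay": 0, "az": 0, "claw": 0},
    {"x": 0, "y": 0, "z": 1, "ax": 0, "ay": 0, "az": 0, "claw": 0},
    {"x": 0, "y": 0, "z": 1, "ax": 0, "ay": 0, "az": 0, "claw": 0}
  ]
}}

```text
clock: 27.2
tcp_pos: [0.5009, 0.3092, 0.2022]
orientation: [0.0, -0.067, 0.998, 0.0]
wrist_force: [0.7, -0.7, -0.3]
finger_gap: 0.0856
```

{"op": "servo_tool", "data": {
  "increments": [
    {"x": 0, "y": 0, "z": 1, "ax": 0, "ay": 0, "az": 0, "claw": 0},
    {"x": 0, "y": 0, "z": 0.5, "ax": 0, "ay": 0, "az": 0, "claw": 0},
    {"x": 0, "y": 0, "z": 0, "ax": 0, "ay": 0, "az": 0, "claw": 0}
  ]
}}

```text
clock: 27.5
tcp_pos: [0.502, 0.3097, 0.2401]
orientation: [0.002, -0.067, 0.998, 0.001]
wrist_force: [-0.6, 0.2, 0.5]
finger_gap: 0.0856
```

```bash
python3 look.py w7 wrist top
```

```text
27.5 [0.50198663 0.30967838 0.24011976] [ 2.10113599e-03 -6.74373042e-02  9.97720976e-01  8.06253789e-04] [0.42 0.34 0.06 1.29 0.   0.28]
```

View pics/w7.png

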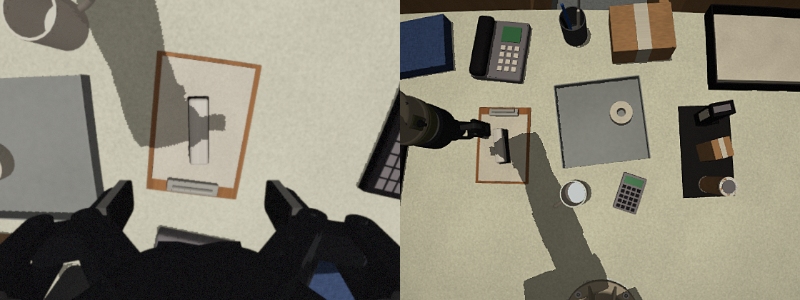

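View pics/w7_a.png

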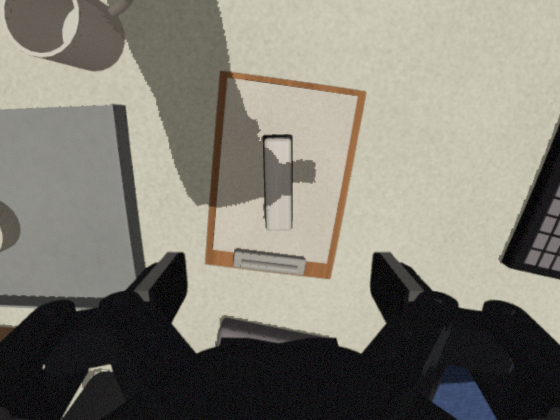

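Run:
```python
from h import *
c=env.calibration("wrist")
P=ray(c,[(221,72),(365,92),(331,278),(206,264)],.004); cc=P.mean(0)
x=(P[2]+P[3]-P[0]-P[1]); print(np.linalg.norm(x)/2); x/=np.linalg.norm(x); print("clip",P.round(3).tolist(),cc,"sheetmid",cc-.008*x)
S=ray(c,[(264,136),(292,136),(293,230),(266,230)],.049); print("stapler",S.mean(0),"off",(S.mean(0)-cc+.008*x).round(4))
im=cv2.imread("pics/w7_b.png"); cv2.imwrite("pics/w7z.png",cv2.resize(im[130:290,380:480],None,fx=3.7,fy=3.7,interpolation=cv2.INTER_CUBIC))
```

```text
0.22896221961764907
clip [[0.388, 0.231, 0.004], [0.387, 0.39, 0.004], [0.615, 0.393, 0.004], [0.617, 0.232, 0.004]] [0.50159551 0.31155585 0.004     ] sheetmid [0.49359581 0.31148609 0.004     ]
stapler [0.49468147 0.30877858 0.049     ] off [ 0.0011 -0.0027  0.045 ]
```

View pics/w7z.png

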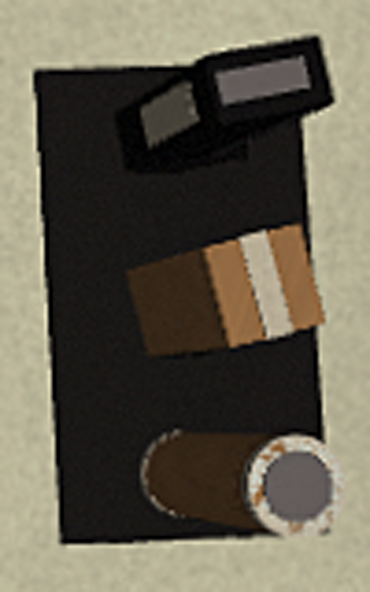

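The stapler measures about 3 mm from the sheet's middle, right way up, and all three tall things stand on the mat. Back to the tube.

{"op": "servo_tool", "data": {
  "increments": [
    {"x": -0.16, "y": -0.99, "z": 0, "ax": 0, "ay": 0, "az": -0.44, "claw": 0},
    {"x": -0.16, "y": -0.99, "z": 0, "ax": 0, "ay": 0, "az": -0.44, "claw": 0},
    {"x": -0.16, "y": -0.99, "z": 0, "ax": 0, "ay": 0, "az": -0.44, "claw": 0},
    {"x": -0.16, "y": -0.99, "z": 0, "ax": 0, "ay": 0, "az": -0.44, "claw": 0},
    {"x": -0.16, "y": -0.99, "z": 0, "ax": 0, "ay": 0, "az": -0.44, "claw": 0}
  ]
}}

```text
clock: 28.1
tcp_pos: [0.4797, 0.1843, 0.2356]
orientation: [-0.002, 0.087, 0.996, -0.0]
wrist_force: [0.2, 0.2, 0.3]
finger_gap: 0.0854
```

{"op": "servo_tool", "data": {
  "increments": [
    {"x": -0.16, "y": -0.99, "z": 0, "ax": 0, "ay": 0, "az": -0.44, "claw": 0},
    {"x": -0.16, "y": -0.99, "z": 0, "ax": 0, "ay": 0, "az": -0.44, "claw": 0},
    {"x": -0.16, "y": -0.99, "z": 0, "ax": 0, "ay": 0, "az": -0.44, "claw": 0},
    {"x": -0.16, "y": -0.99, "z": 0, "ax": 0, "ay": 0, "az": -0.44, "claw": 0},
    {"x": -0.16, "y": -0.99, "z": 0, "ax": 0, "ay": 0, "az": -0.44, "claw": 0}
  ]
}}

```text
clock: 28.6
tcp_pos: [0.4597, 0.0608, 0.2358]
orientation: [-0.002, 0.239, 0.971, -0.0]
wrist_force: [-0.0, -0.7, 0.5]
finger_gap: 0.0856
```

{"op": "servo_tool", "data": {
  "increments": [
    {"x": -0.16, "y": -0.99, "z": 0, "ax": 0, "ay": 0, "az": -0.44, "claw": 0},
    {"x": -0.16, "y": -0.99, "z": 0, "ax": 0, "ay": 0, "az": -0.44, "claw": 0},
    {"x": -0.16, "y": -0.99, "z": 0, "ax": 0, "ay": 0, "az": -0.44, "claw": 0},
    {"x": -0.16, "y": -0.99, "z": 0, "ax": 0, "ay": 0, "az": -0.44, "claw": 0},
    {"x": -0.16, "y": -0.99, "z": 0, "ax": 0, "ay": 0, "az": -0.44, "claw": 0}
  ]
}}

```text
clock: 29.1
tcp_pos: [0.4397, -0.0627, 0.2359]
orientation: [-0.001, 0.384, 0.923, -0.0]
wrist_force: [-0.3, 0.4, 0.3]
finger_gap: 0.0852
```

{"op": "servo_tool", "data": {
  "increments": [
    {"x": -0.16, "y": -0.99, "z": 0, "ax": 0, "ay": 0, "az": -0.44, "claw": 0},
    {"x": -0.16, "y": -0.99, "z": 0, "ax": 0, "ay": 0, "az": -0.44, "claw": 0},
    {"x": -0.16, "y": -0.99, "z": 0, "ax": 0, "ay": 0, "az": -0.44, "claw": 0},
    {"x": -0.16, "y": -0.99, "z": 0, "ax": 0, "ay": 0, "az": -0.44, "claw": 0},
    {"x": -0.16, "y": -0.99, "z": 0, "ax": 0, "ay": 0, "az": -0.44, "claw": 0}
  ]
}}

```text
clock: 29.6
tcp_pos: [0.4198, -0.1862, 0.2359]
orientation: [-0.002, 0.521, 0.853, 0.0]
wrist_force: [0.5, 0.0, -0.3]
finger_gap: 0.0854
```

{"op": "servo_tool", "data": {
  "increments": [
    {"x": -0.16, "y": -0.99, "z": 0, "ax": 0, "ay": 0, "az": -0.44, "claw": 0},
    {"x": -0.16, "y": -0.99, "z": 0, "ax": 0, "ay": 0, "az": -0.44, "claw": 0},
    {"x": -0.16, "y": -0.99, "z": 0, "ax": 0, "ay": 0, "az": -0.44, "claw": 0},
    {"x": -0.16, "y": -0.99, "z": 0, "ax": 0, "ay": 0, "az": -0.44, "claw": 0},
    {"x": 0, "y": 0, "z": 0, "ax": 0, "ay": 0, "az": 0, "claw": 0}
  ]
}}

```text
clock: 30.1
tcp_pos: [0.404, -0.2868, 0.2356]
orientation: [-0.001, 0.622, 0.783, -0.0]
wrist_force: [0.1, -0.6, -0.6]
finger_gap: 0.0858
```

```bash
python3 look.py w8 wrist top
```

```text
30.1 [ 0.4040285  -0.2867608   0.23563998] [-1.12618815e-03  6.22381027e-01  7.82713593e-01 -1.44109694e-04] [-0.78  0.17 -0.18  1.23 -0.    0.56]
```

View pics/w8.png

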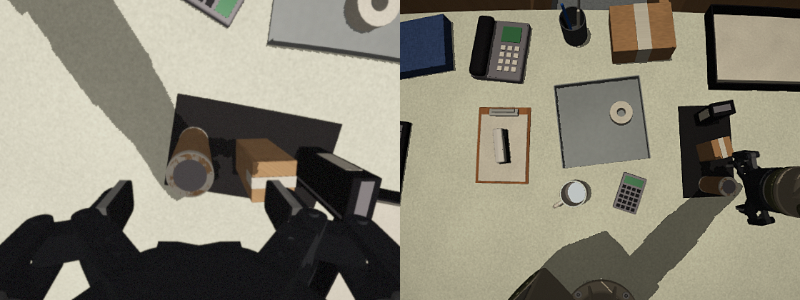

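The tube cap is at about (189,176) in the left half. It will sit between the jaws after the last 24 mm in y.

{"op": "servo_tool", "data": {
  "increments": [
    {"x": -0.12, "y": -0.97, "z": 0, "ax": 0, "ay": 0, "az": -0.4, "claw": 0},
    {"x": 0, "y": 0, "z": -0.4, "ax": 0, "ay": 0, "az": 0, "claw": 0},
    {"x": 0, "y": 0, "z": -1, "ax": 0, "ay": 0, "az": 0, "claw": 0},
    {"x": 0, "y": 0, "z": -1, "ax": 0, "ay": 0, "az": 0, "claw": 0},
    {"x": 0, "y": 0, "z": -1, "ax": 0, "ay": 0, "az": 0, "claw": 0}
  ],
  "newtons": 40
}}

```text
clock: 30.7
tcp_pos: [0.4017, -0.3071, 0.1509]
orientation: [-0.001, 0.641, 0.767, 0.0]
wrist_force: [-0.1, -0.2, -0.3]
finger_gap: 0.0853
```

{"op": "servo_tool", "data": {
  "increments": [
    {"x": 0, "y": 0, "z": -0.9, "ax": 0, "ay": 0, "az": 0, "claw": 0},
    {"x": 0, "y": 0, "z": 0, "ax": 0, "ay": 0, "az": 0, "claw": 0},
    {"x": 0, "y": 0, "z": 0, "ax": 0, "ay": 0, "az": 0, "claw": 0.1}
  ]
}}

```text
clock: 31.0
tcp_pos: [0.4017, -0.3076, 0.1297]
orientation: [-0.001, 0.642, 0.767, 0.0]
wrist_force: [-0.2, -0.2, 0.9]
finger_gap: 0.0768
```

{"op": "servo_tool", "data": {
  "increments": [
    {"x": 0, "y": -0.14, "z": -0.14, "ax": 0, "ay": 0, "az": 0, "claw": 0.3},
    {"x": 0, "y": 0, "z": 0, "ax": 0, "ay": 0, "az": 0, "claw": 0.6},
    {"x": 0, "y": 0, "z": 0, "ax": 0, "ay": 0, "az": 0, "claw": 0.6},
    {"x": 0, "y": 0, "z": 0, "ax": 0, "ay": 0, "az": 0, "claw": 0.6},
    {"x": 0, "y": 0, "z": 0, "ax": 0, "ay": 0, "az": 0, "claw": 0.6}
  ]
}}

```text
clock: 31.5
tcp_pos: [0.4023, -0.3132, 0.1276]
orientation: [0.001, 0.642, 0.766, -0.0]
wrist_force: [-0.9, -0.8, 7.6]
finger_gap: 0.0471
```

{"op": "servo_tool", "data": {
  "increments": [
    {"x": 0, "y": 0, "z": 0, "ax": 0, "ay": 0, "az": 0, "claw": 0.6},
    {"x": 0, "y": 0, "z": 0.4, "ax": 0, "ay": 0, "az": 0, "claw": 0.6},
    {"x": 0, "y": 0, "z": 1, "ax": 0, "ay": 0, "az": 0, "claw": 0.6},
    {"x": 0, "y": 0, "z": 0.8, "ax": 0, "ay": 0, "az": 0, "claw": 0.6},
    {"x": 0, "y": 0, "z": 0, "ax": 0, "ay": 0, "az": 0, "claw": 0.6}
  ],
  "newtons": 60
}}

```text
clock: 32.0
tcp_pos: [0.4033, -0.3137, 0.1845]
orientation: [0.003, 0.642, 0.766, -0.0]
wrist_force: [-0.8, 0.5, -1.0]
finger_gap: 0.0474
```

{"op": "servo_tool", "data": {
  "increments": [
    {"x": 0, "y": 1, "z": 0, "ax": 0, "ay": 0, "az": 0, "claw": 0.6},
    {"x": 0, "y": 1, "z": 0, "ax": 0, "ay": 0, "az": 0, "claw": 0.6},
    {"x": 0.57, "y": 0.95, "z": 0, "ax": 0, "ay": 0, "az": 0, "claw": 0.6},
    {"x": 0.57, "y": 0.95, "z": 0, "ax": 0, "ay": 0, "az": 0, "claw": 0.6},
    {"x": 0.57, "y": 0.95, "z": 0, "ax": 0, "ay": 0, "az": 0, "claw": 0.6}
  ]
}}

```text
clock: 32.5
tcp_pos: [0.4446, -0.19, 0.1807]
orientation: [-0.001, 0.643, 0.766, 0.0]
wrist_force: [0.1, -0.1, -0.9]
finger_gap: 0.047
```

{"op": "servo_tool", "data": {
  "increments": [
    {"x": 0.57, "y": 0.95, "z": 0, "ax": 0, "ay": 0, "az": 0, "claw": 0.6},
    {"x": 0.57, "y": 0.95, "z": 0, "ax": 0, "ay": 0, "az": 0, "claw": 0.6},
    {"x": 0.57, "y": 0.95, "z": 0, "ax": 0, "ay": 0, "az": 0, "claw": 0.6},
    {"x": 0.57, "y": 0.95, "z": 0, "ax": 0, "ay": 0, "az": 0, "claw": 0.6},
    {"x": 0, "y": 0.97, "z": 0, "ax": 0, "ay": 0, "az": 0, "claw": 0.6}
  ]
}}

```text
clock: 33.0
tcp_pos: [0.5029, -0.0709, 0.1805]
orientation: [-0.0, 0.642, 0.767, 0.0]
wrist_force: [1.2, 1.0, -1.0]
finger_gap: 0.0469
```

{"op": "servo_tool", "data": {
  "increments": [
    {"x": 0, "y": 0.97, "z": 0, "ax": 0, "ay": 0, "az": 0, "claw": 0.6},
    {"x": 0, "y": 0.97, "z": 0, "ax": 0, "ay": 0, "az": 0, "claw": 0.6},
    {"x": 0, "y": 0.97, "z": 0, "ax": 0, "ay": 0, "az": 0, "claw": 0.6},
    {"x": 0, "y": 0.97, "z": 0, "ax": 0, "ay": 0, "az": 0, "claw": 0.6},
    {"x": 0, "y": 0.97, "z": 0, "ax": 0, "ay": 0, "az": 0, "claw": 0.6}
  ]
}}

```text
clock: 33.5
tcp_pos: [0.5009, 0.0504, 0.1805]
orientation: [-0.001, 0.642, 0.766, -0.0]
wrist_force: [0.6, 0.6, -0.7]
finger_gap: 0.0469
```

{"op": "servo_tool", "data": {
  "increments": [
    {"x": 0, "y": 0.97, "z": 0, "ax": 0, "ay": 0, "az": 0, "claw": 0.6},
    {"x": 0, "y": 0, "z": -1, "ax": 0, "ay": 0, "az": 0, "claw": 0.6},
    {"x": 0, "y": 0, "z": -0.8, "ax": 0, "ay": 0, "az": 0, "claw": 0.6},
    {"x": 0, "y": 0, "z": 0, "ax": 0, "ay": 0, "az": 0, "claw": 0.6},
    {"x": 0, "y": 0, "z": 0, "ax": 0, "ay": 0, "az": 0, "claw": 0.6}
  ]
}}

```text
clock: 34.0
tcp_pos: [0.501, 0.0735, 0.136]
orientation: [-0.001, 0.642, 0.766, -0.001]
wrist_force: [0.4, -0.6, -0.8]
finger_gap: 0.0468
```

{"op": "servo_tool", "data": {
  "increments": [
    {"x": 0.06, "y": -0.05, "z": -0.16, "ax": 0, "ay": 0, "az": 0, "claw": 0.6},
    {"x": 0, "y": 0, "z": 0, "ax": 0, "ay": 0, "az": 0, "claw": 0.6},
    {"x": 0, "y": 0, "z": 0, "ax": 0, "ay": 0, "az": 0, "claw": 0.6}
  ]
}}

```text
clock: 34.3
tcp_pos: [0.5037, 0.072, 0.1332]
orientation: [0.0, 0.643, 0.766, 0.0]
wrist_force: [0.3, -0.4, -0.8]
finger_gap: 0.0469
```

{"op": "servo_tool", "data": {
  "increments": [
    {"x": 0, "y": 0, "z": -0.08, "ax": 0, "ay": 0, "az": 0, "claw": 0.6},
    {"x": 0, "y": 0, "z": 0, "ax": 0, "ay": 0, "az": 0, "claw": 0.6}
  ]
}}

```text
clock: 34.5
tcp_pos: [0.5032, 0.0721, 0.1306]
orientation: [0.0, 0.642, 0.766, 0.0]
wrist_force: [1.1, -0.9, -1.0]
finger_gap: 0.0468
```

{"op": "servo_tool", "data": {
  "increments": [
    {"x": 0, "y": 0, "z": -0.05, "ax": 0, "ay": 0, "az": 0, "claw": 0.6},
    {"x": 0, "y": 0, "z": 0, "ax": 0, "ay": 0, "az": 0, "claw": 0.6}
  ]
}}

```text
clock: 34.7
tcp_pos: [0.5033, 0.0722, 0.1297]
orientation: [0.0, 0.642, 0.766, 0.0]
wrist_force: [-0.3, 0.6, 2.9]
finger_gap: 0.047
```

{"op": "servo_tool", "data": {
  "increments": [
    {"x": 0, "y": 0, "z": -0.05, "ax": 0, "ay": 0, "az": 0, "claw": 0.6},
    {"x": 0, "y": 0, "z": 0, "ax": 0, "ay": 0, "az": 0, "claw": 0.6}
  ]
}}

```text
clock: 34.9
tcp_pos: [0.5033, 0.0722, 0.1296]
orientation: [0.001, 0.642, 0.766, 0.0]
wrist_force: [-3.3, -0.0, 11.6]
finger_gap: 0.0466
```

{"op": "servo_tool", "data": {
  "increments": [
    {"x": 0, "y": 0, "z": 0.04, "ax": 0, "ay": 0, "az": 0, "claw": 0.5},
    {"x": 0, "y": 0, "z": 0, "ax": 0, "ay": 0, "az": 0, "claw": 0.2},
    {"x": 0, "y": 0, "z": 0, "ax": 0, "ay": 0, "az": 0, "claw": 0},
    {"x": 0, "y": 0, "z": 0, "ax": 0, "ay": 0, "az": 0, "claw": 0},
    {"x": 0, "y": 0, "z": 0.6, "ax": 0, "ay": 0, "az": 0, "claw": 0}
  ]
}}

```text
clock: 35.4
tcp_pos: [0.5017, 0.0722, 0.1422]
orientation: [-0.002, 0.642, 0.766, -0.001]
wrist_force: [-0.4, 1.2, 0.1]
finger_gap: 0.0855
```

{"op": "servo_tool", "data": {
  "increments": [
    {"x": 0, "y": 0, "z": 1, "ax": 0, "ay": 0, "az": 0, "claw": 0},
    {"x": 0, "y": 0, "z": 1, "ax": 0, "ay": 0, "az": 0, "claw": 0},
    {"x": 0, "y": 0, "z": 1, "ax": 0, "ay": 0, "az": 0, "claw": 0},
    {"x": 0, "y": 0, "z": 0.6, "ax": 0, "ay": 0, "az": 0, "claw": 0},
    {"x": 0, "y": -1, "z": 0, "ax": 0, "ay": 0, "az": 0, "claw": 0}
  ]
}}

```text
clock: 35.9
tcp_pos: [0.5046, 0.0486, 0.2365]
orientation: [0.002, 0.641, 0.767, 0.002]
wrist_force: [-0.4, 0.8, -0.6]
finger_gap: 0.0855
```

{"op": "servo_tool", "data": {
  "increments": [
    {"x": 0, "y": -1, "z": 0, "ax": 0, "ay": 0, "az": 0, "claw": 0},
    {"x": 0, "y": -1, "z": 0, "ax": 0, "ay": 0, "az": 0, "claw": 0},
    {"x": 0, "y": -1, "z": 0, "ax": 0, "ay": 0, "az": 0, "claw": 0},
    {"x": 0, "y": -1, "z": 0, "ax": 0, "ay": 0, "az": 0, "claw": 0},
    {"x": 0, "y": -1, "z": 0, "ax": 0, "ay": 0, "az": 0, "claw": 0}
  ]
}}

```text
clock: 36.4
tcp_pos: [0.5031, -0.0788, 0.2338]
orientation: [-0.0, 0.642, 0.766, 0.0]
wrist_force: [0.1, 0.3, -0.9]
finger_gap: 0.0854
```

{"op": "servo_tool", "data": {
  "increments": [
    {"x": 0, "y": -1, "z": 0, "ax": 0, "ay": 0, "az": 0, "claw": 0},
    {"x": 0, "y": -1, "z": 0, "ax": 0, "ay": 0, "az": 0, "claw": 0},
    {"x": 0, "y": -1, "z": 0, "ax": 0, "ay": 0, "az": 0, "claw": 0},
    {"x": 0, "y": -1, "z": 0, "ax": 0, "ay": 0, "az": 0, "claw": 0},
    {"x": 0, "y": -1, "z": 0, "ax": 0, "ay": 0, "az": 0, "claw": 0}
  ]
}}

```text
clock: 36.9
tcp_pos: [0.5031, -0.2038, 0.2338]
orientation: [-0.0, 0.642, 0.766, 0.0]
wrist_force: [0.7, 1.4, -0.1]
finger_gap: 0.0854
```

{"op": "servo_tool", "data": {
  "increments": [
    {"x": 0, "y": -1, "z": 0, "ax": 0, "ay": 0, "az": 0, "claw": 0},
    {"x": 0, "y": -1, "z": 0, "ax": 0, "ay": 0, "az": 0, "claw": 0},
    {"x": 0, "y": -1, "z": 0, "ax": 0, "ay": 0, "az": 0, "claw": 0},
    {"x": 0, "y": -1, "z": 0, "ax": 0, "ay": 0, "az": 0, "claw": 0},
    {"x": 0, "y": 0, "z": 0, "ax": 0, "ay": 0, "az": 0, "claw": 0}
  ]
}}

```text
clock: 37.4
tcp_pos: [0.5031, -0.3057, 0.2333]
orientation: [0.0, 0.644, 0.765, -0.0]
wrist_force: [-0.2, -0.1, -0.5]
finger_gap: 0.0855
```

```bash
python3 look.py w9 wrist scene
```

```text
37.4 [ 0.50313168 -0.30574511  0.23328116] [ 2.23875249e-04  6.43638175e-01  7.65329839e-01 -2.94416478e-04] [-0.68  0.34  0.05  1.28 -0.    0.72]
```

View pics/w9.png

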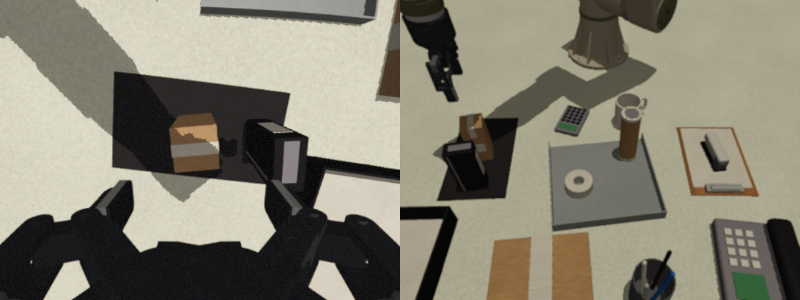

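The tube is back in the tray, and the carton (195,145) is centred between the jaws. Descending with the jaws slightly narrowed to stay clear of the case.

{"op": "servo_tool", "data": {
  "increments": [
    {"x": -0.04, "y": -0.06, "z": -1, "ax": 0, "ay": 0, "az": 0, "claw": 0.15},
    {"x": 0, "y": 0, "z": -1, "ax": 0, "ay": 0, "az": 0, "claw": 0.15},
    {"x": 0, "y": 0, "z": -1, "ax": 0, "ay": 0, "az": 0, "claw": 0.15},
    {"x": 0, "y": 0, "z": -1, "ax": 0, "ay": 0, "az": 0, "claw": 0.15},
    {"x": 0, "y": 0, "z": -0.8, "ax": 0, "ay": 0, "az": 0, "claw": 0.15}
  ],
  "newtons": 40
}}

```text
clock: 38.0
tcp_pos: [0.5018, -0.3025, 0.1127]
orientation: [-0.001, 0.642, 0.767, 0.0]
wrist_force: [-0.8, -0.8, -0.9]
finger_gap: 0.0724
```

{"op": "servo_tool", "data": {
  "increments": [
    {"x": 0, "y": 0, "z": 0, "ax": 0, "ay": 0, "az": 0, "claw": 0.15},
    {"x": 0, "y": 0, "z": 0, "ax": 0, "ay": 0, "az": 0, "claw": 0.15}
  ]
}}

```text
clock: 38.2
tcp_pos: [0.5022, -0.3033, 0.1143]
orientation: [-0.0, 0.642, 0.767, 0.0]
wrist_force: [0.1, -0.0, 0.0]
finger_gap: 0.0725
```

{"op": "servo_tool", "data": {
  "increments": [
    {"x": 0, "y": -0.18, "z": -0.22, "ax": 0, "ay": 0, "az": 0, "claw": 0.15},
    {"x": 0, "y": 0, "z": 0, "ax": 0, "ay": 0, "az": 0, "claw": 0.4},
    {"x": 0, "y": 0, "z": 0, "ax": 0, "ay": 0, "az": 0, "claw": 0.6},
    {"x": 0, "y": 0, "z": 0, "ax": 0, "ay": 0, "az": 0, "claw": 0.6},
    {"x": 0, "y": 0, "z": 0, "ax": 0, "ay": 0, "az": 0, "claw": 0.6}
  ]
}}

```text
clock: 38.7
tcp_pos: [0.5024, -0.3095, 0.1097]
orientation: [0.001, 0.643, 0.766, -0.0]
wrist_force: [-2.0, -1.0, 6.5]
finger_gap: 0.0524
```

{"op": "servo_tool", "data": {
  "increments": [
    {"x": 0, "y": 0, "z": 0, "ax": 0, "ay": 0, "az": 0, "claw": 0.6},
    {"x": 0, "y": 0, "z": 0.4, "ax": 0, "ay": 0, "az": 0, "claw": 0.6},
    {"x": 0, "y": 0, "z": 1, "ax": 0, "ay": 0, "az": 0, "claw": 0.6},
    {"x": 0, "y": 0, "z": 0.8, "ax": 0, "ay": 0, "az": 0, "claw": 0.6},
    {"x": 0, "y": 0, "z": 0, "ax": 0, "ay": 0, "az": 0, "claw": 0.6}
  ],
  "newtons": 60
}}

```text
clock: 39.2
tcp_pos: [0.5037, -0.3097, 0.1666]
orientation: [0.003, 0.642, 0.766, 0.0]
wrist_force: [0.3, 0.5, -1.5]
finger_gap: 0.0519
```

{"op": "servo_tool", "data": {
  "increments": [
    {"x": 0.03, "y": 0.95, "z": 0, "ax": 0, "ay": 0, "az": 0, "claw": 0.6},
    {"x": 0.03, "y": 0.95, "z": 0, "ax": 0, "ay": 0, "az": 0, "claw": 0.6},
    {"x": 0.03, "y": 0.95, "z": 0, "ax": 0, "ay": 0, "az": 0, "claw": 0.6},
    {"x": 0.03, "y": 0.95, "z": 0, "ax": 0, "ay": 0, "az": 0, "claw": 0.6},
    {"x": 0.03, "y": 0.95, "z": 0, "ax": 0, "ay": 0, "az": 0, "claw": 0.6}
  ]
}}

```text
clock: 39.7
tcp_pos: [0.5053, -0.1886, 0.1623]
orientation: [-0.001, 0.642, 0.766, 0.0]
wrist_force: [0.9, 0.1, -2.4]
finger_gap: 0.0523
```

{"op": "servo_tool", "data": {
  "increments": [
    {"x": 0.03, "y": 0.95, "z": 0, "ax": 0, "ay": 0, "az": 0, "claw": 0.6},
    {"x": 0.03, "y": 0.95, "z": 0, "ax": 0, "ay": 0, "az": 0, "claw": 0.6},
    {"x": 0.03, "y": 0.95, "z": 0, "ax": 0, "ay": 0, "az": 0, "claw": 0.6},
    {"x": 0.03, "y": 0.95, "z": 0, "ax": 0, "ay": 0, "az": 0, "claw": 0.6},
    {"x": 0.03, "y": 0.95, "z": 0, "ax": 0, "ay": 0, "az": 0, "claw": 0.6}
  ]
}}

```text
clock: 40.2
tcp_pos: [0.509, -0.07, 0.1624]
orientation: [-0.001, 0.642, 0.766, -0.0]
wrist_force: [-0.1, 0.9, -1.7]
finger_gap: 0.0521
```

{"op": "servo_tool", "data": {
  "increments": [
    {"x": 0.03, "y": 0.9, "z": 0, "ax": 0, "ay": 0, "az": 0, "claw": 0.6},
    {"x": 0.03, "y": 0.9, "z": 0, "ax": 0, "ay": 0, "az": 0, "claw": 0.6},
    {"x": 0, "y": 0.95, "z": -1, "ax": 0, "ay": 0, "az": 0, "claw": 0.6},
    {"x": 0, "y": 0, "z": -0.6, "ax": 0, "ay": 0, "az": 0, "claw": 0.6},
    {"x": 0, "y": 0, "z": 0, "ax": 0, "ay": 0, "az": 0, "claw": 0.6}
  ]
}}

```text
clock: 40.7
tcp_pos: [0.5086, -0.0013, 0.1205]
orientation: [-0.003, 0.642, 0.767, -0.001]
wrist_force: [-0.6, 0.4, -1.8]
finger_gap: 0.0526
```

{"op": "servo_tool", "data": {
  "increments": [
    {"x": 0, "y": 0, "z": 0, "ax": 0, "ay": 0, "az": 0, "claw": 0.6}
  ]
}}

```text
clock: 40.8
tcp_pos: [0.5106, -0.0024, 0.123]
orientation: [-0.001, 0.642, 0.766, -0.0]
wrist_force: [-0.8, 0.2, -2.0]
finger_gap: 0.0526
```

{"op": "servo_tool", "data": {
  "increments": [
    {"x": 0.1, "y": 0.06, "z": -0.3, "ax": 0, "ay": 0, "az": 0, "claw": 0.6},
    {"x": 0, "y": 0, "z": 0, "ax": 0, "ay": 0, "az": 0, "claw": 0.6},
    {"x": 0, "y": 0, "z": 0, "ax": 0, "ay": 0, "az": 0, "claw": 0.6}
  ]
}}

```text
clock: 41.1
tcp_pos: [0.5139, -0.0014, 0.1162]
orientation: [0.0, 0.643, 0.766, 0.0]
wrist_force: [-0.5, 0.1, 0.0]
finger_gap: 0.0522
```

{"op": "servo_tool", "data": {
  "increments": [
    {"x": 0, "y": 0, "z": -0.1, "ax": 0, "ay": 0, "az": 0, "claw": 0.6},
    {"x": 0, "y": 0, "z": 0, "ax": 0, "ay": 0, "az": 0, "claw": 0.6}
  ]
}}

```text
clock: 41.3
tcp_pos: [0.5136, -0.0012, 0.1135]
orientation: [-0.0, 0.643, 0.766, 0.0]
wrist_force: [-0.3, 0.5, -1.1]
finger_gap: 0.052
```

{"op": "servo_tool", "data": {
  "increments": [
    {"x": 0, "y": 0, "z": -0.06, "ax": 0, "ay": 0, "az": 0, "claw": 0.6},
    {"x": 0, "y": 0, "z": 0, "ax": 0, "ay": 0, "az": 0, "claw": 0.6}
  ]
}}

```text
clock: 41.5
tcp_pos: [0.5136, -0.0011, 0.112]
orientation: [-0.0, 0.642, 0.766, -0.0]
wrist_force: [0.0, -0.3, -1.7]
finger_gap: 0.0519
```

{"op": "servo_tool", "data": {
  "increments": [
    {"x": 0, "y": 0, "z": -0.03, "ax": 0, "ay": 0, "az": 0, "claw": 0.6},
    {"x": 0, "y": 0, "z": 0, "ax": 0, "ay": 0, "az": 0, "claw": 0.6}
  ]
}}

```text
clock: 41.7
tcp_pos: [0.5137, -0.001, 0.1118]
orientation: [0.0, 0.642, 0.766, 0.0]
wrist_force: [-1.8, 1.1, 3.9]
finger_gap: 0.0524
```

{"op": "servo_tool", "data": {
  "increments": [
    {"x": 0, "y": 0, "z": 0, "ax": 0, "ay": 0, "az": 0, "claw": 0.4},
    {"x": 0, "y": 0, "z": 0, "ax": 0, "ay": 0, "az": 0, "claw": 0.1},
    {"x": 0, "y": 0, "z": 0, "ax": 0, "ay": 0, "az": 0, "claw": 0},
    {"x": 0, "y": 0, "z": 0, "ax": 0, "ay": 0, "az": 0, "claw": 0},
    {"x": 0, "y": 0, "z": 0.6, "ax": 0, "ay": 0, "az": 0, "claw": 0}
  ]
}}

```text
clock: 42.2
tcp_pos: [0.5123, -0.0008, 0.1246]
orientation: [-0.002, 0.642, 0.766, -0.001]
wrist_force: [0.3, -0.1, -0.1]
finger_gap: 0.0855
```

{"op": "servo_tool", "data": {
  "increments": [
    {"x": 0, "y": 0, "z": 1, "ax": 0, "ay": 0, "az": 0, "claw": 0},
    {"x": 0, "y": 0, "z": 1, "ax": 0, "ay": 0, "az": 0, "claw": 0},
    {"x": 0, "y": 0, "z": 1, "ax": 0, "ay": 0, "az": 0, "claw": 0},
    {"x": 0, "y": 0, "z": 1, "ax": 0, "ay": 0, "az": 0, "claw": 0},
    {"x": 0.28, "y": -1, "z": 0.3, "ax": 0, "ay": 0, "az": 0, "claw": 0}
  ]
}}

```text
clock: 42.7
tcp_pos: [0.5214, -0.0246, 0.2368]
orientation: [0.002, 0.641, 0.767, 0.001]
wrist_force: [1.0, -1.0, -0.7]
finger_gap: 0.0857
```

{"op": "servo_tool", "data": {
  "increments": [
    {"x": 0.28, "y": -1, "z": 0, "ax": 0, "ay": 0, "az": 0, "claw": 0},
    {"x": 0.28, "y": -1, "z": 0, "ax": 0, "ay": 0, "az": 0, "claw": 0},
    {"x": 0.28, "y": -1, "z": 0, "ax": 0, "ay": 0, "az": 0, "claw": 0},
    {"x": 0.28, "y": -1, "z": 0, "ax": 0, "ay": 0, "az": 0, "claw": 0},
    {"x": 0.28, "y": -1, "z": 0, "ax": 0, "ay": 0, "az": 0, "claw": 0}
  ]
}}

```text
clock: 43.2
tcp_pos: [0.556, -0.1521, 0.2336]
orientation: [0.0, 0.642, 0.766, 0.0]
wrist_force: [-0.5, -0.4, -0.0]
finger_gap: 0.0853
```

{"op": "servo_tool", "data": {
  "increments": [
    {"x": 0.28, "y": -1, "z": 0, "ax": 0, "ay": 0, "az": 0, "claw": 0},
    {"x": 0.28, "y": -1, "z": 0, "ax": 0, "ay": 0, "az": 0, "claw": 0},
    {"x": 0.28, "y": -1, "z": 0, "ax": 0, "ay": 0, "az": 0, "claw": 0},
    {"x": 0.28, "y": -1, "z": 0, "ax": 0, "ay": 0, "az": 0, "claw": 0},
    {"x": 0.28, "y": -1, "z": 0, "ax": 0, "ay": 0, "az": 0, "claw": 0}
  ]
}}

```text
clock: 43.7
tcp_pos: [0.5909, -0.2771, 0.2335]
orientation: [-0.0, 0.642, 0.766, 0.0]
wrist_force: [-1.0, 0.5, 0.3]
finger_gap: 0.0853
```

{"op": "servo_tool", "data": {
  "increments": [
    {"x": 0.28, "y": -1, "z": 0, "ax": 0, "ay": 0, "az": 0, "claw": 0},
    {"x": 0, "y": 0, "z": 0, "ax": 0, "ay": 0, "az": 0, "claw": 0}
  ]
}}

```text
clock: 43.9
tcp_pos: [0.5981, -0.3043, 0.2326]
orientation: [0.0, 0.644, 0.765, -0.0]
wrist_force: [0.3, 0.8, 0.9]
finger_gap: 0.0856
```

```bash
python3 look.py w10 wrist scene
```

```text
43.9 [ 0.5980952  -0.30429807  0.23260093] [ 2.54408008e-04  6.43608263e-01  7.65354994e-01 -2.69960120e-04] [-0.59  0.51  0.31  1.37 -0.    0.81]
```

View pics/w10.png

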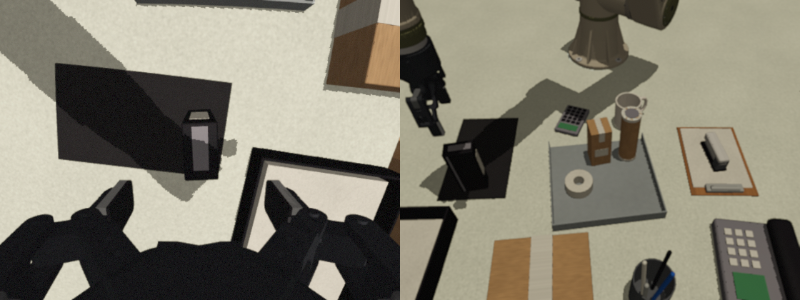

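The carton and tube are back in the tray, and the case (200,150) is centred between the jaws. Descending.

{"op": "servo_tool", "data": {
  "increments": [
    {"x": 0, "y": 0, "z": -1, "ax": 0, "ay": 0, "az": 0, "claw": 0.15},
    {"x": 0, "y": 0, "z": -1, "ax": 0, "ay": 0, "az": 0, "claw": 0.15},
    {"x": 0, "y": 0, "z": -1, "ax": 0, "ay": 0, "az": 0, "claw": 0.15},
    {"x": 0, "y": 0, "z": -1, "ax": 0, "ay": 0, "az": 0, "claw": 0.15},
    {"x": 0, "y": 0, "z": -0.4, "ax": 0, "ay": 0, "az": 0, "claw": 0.15}
  ],
  "newtons": 40
}}

```text
clock: 44.5
tcp_pos: [0.5962, -0.2988, 0.1212]
orientation: [-0.002, 0.642, 0.767, -0.0]
wrist_force: [-0.5, 1.0, 0.7]
finger_gap: 0.0727
```

{"op": "servo_tool", "data": {
  "increments": [
    {"x": 0, "y": 0, "z": 0, "ax": 0, "ay": 0, "az": 0, "claw": 0.15},
    {"x": 0, "y": 0, "z": 0, "ax": 0, "ay": 0, "az": 0, "claw": 0.3}
  ]
}}

```text
clock: 44.7
tcp_pos: [0.5981, -0.3008, 0.125]
orientation: [0.001, 0.642, 0.767, 0.0]
wrist_force: [0.0, 0.2, 0.9]
finger_gap: 0.0602
```

{"op": "servo_tool", "data": {
  "increments": [
    {"x": 0, "y": 0, "z": -0.28, "ax": 0, "ay": 0, "az": 0, "claw": 0.3},
    {"x": 0, "y": 0, "z": 0, "ax": 0, "ay": 0, "az": 0, "claw": 0.5},
    {"x": 0, "y": 0, "z": 0, "ax": 0, "ay": 0, "az": 0, "claw": 0.8},
    {"x": 0, "y": 0, "z": 0, "ax": 0, "ay": 0, "az": 0, "claw": 0.8},
    {"x": 0, "y": 0, "z": 0, "ax": 0, "ay": 0, "az": 0, "claw": 0.8}
  ]
}}

```text
clock: 45.2
tcp_pos: [0.598, -0.3013, 0.1174]
orientation: [0.001, 0.642, 0.766, 0.0]
wrist_force: [0.7, -0.1, 1.6]
finger_gap: 0.0359
```

{"op": "servo_tool", "data": {
  "increments": [
    {"x": 0, "y": 0, "z": 0, "ax": 0, "ay": 0, "az": 0, "claw": 0.8},
    {"x": 0, "y": 0, "z": 0.4, "ax": 0, "ay": 0, "az": 0, "claw": 0.8},
    {"x": 0, "y": 0, "z": 1, "ax": 0, "ay": 0, "az": 0, "claw": 0.8},
    {"x": 0, "y": 0, "z": 0.8, "ax": 0, "ay": 0, "az": 0, "claw": 0.8},
    {"x": 0, "y": 0, "z": 0, "ax": 0, "ay": 0, "az": 0, "claw": 0.8}
  ],
  "newtons": 60
}}

```text
clock: 45.7
tcp_pos: [0.5991, -0.302, 0.1754]
orientation: [0.003, 0.642, 0.766, 0.0]
wrist_force: [-0.2, -1.1, -1.2]
finger_gap: 0.0361
```

{"op": "servo_tool", "data": {
  "increments": [
    {"x": -0.36, "y": 0.98, "z": 0, "ax": 0, "ay": 0, "az": 0, "claw": 0.8},
    {"x": -0.36, "y": 0.98, "z": 0, "ax": 0, "ay": 0, "az": 0, "claw": 0.8},
    {"x": -0.36, "y": 0.98, "z": 0, "ax": 0, "ay": 0, "az": 0, "claw": 0.8},
    {"x": -0.36, "y": 0.98, "z": 0, "ax": 0, "ay": 0, "az": 0, "claw": 0.8},
    {"x": -0.36, "y": 0.98, "z": 0, "ax": 0, "ay": 0, "az": 0, "claw": 0.8}
  ]
}}

```text
clock: 46.2
tcp_pos: [0.5515, -0.1773, 0.1706]
orientation: [-0.001, 0.642, 0.766, -0.0]
wrist_force: [-0.1, 0.4, -1.1]
finger_gap: 0.0358
```

{"op": "servo_tool", "data": {
  "increments": [
    {"x": -0.36, "y": 0.98, "z": 0, "ax": 0, "ay": 0, "az": 0, "claw": 0.8},
    {"x": -0.36, "y": 0.98, "z": 0, "ax": 0, "ay": 0, "az": 0, "claw": 0.8},
    {"x": -0.36, "y": 0.98, "z": 0, "ax": 0, "ay": 0, "az": 0, "claw": 0.8},
    {"x": -0.36, "y": 0.98, "z": 0, "ax": 0, "ay": 0, "az": 0, "claw": 0.8},
    {"x": 0, "y": 0, "z": 0, "ax": 0, "ay": 0, "az": 0, "claw": 0.8}
  ]
}}

```text
clock: 46.7
tcp_pos: [0.5143, -0.0776, 0.1708]
orientation: [-0.002, 0.641, 0.767, -0.0]
wrist_force: [-0.6, 0.1, -1.0]
finger_gap: 0.0356
```

{"op": "servo_tool", "data": {
  "increments": [
    {"x": 0, "y": 0, "z": -1, "ax": 0, "ay": 0, "az": 0, "claw": 0.8},
    {"x": 0, "y": 0, "z": -0.7, "ax": 0, "ay": 0, "az": 0, "claw": 0.8},
    {"x": 0, "y": 0, "z": 0, "ax": 0, "ay": 0, "az": 0, "claw": 0.8},
    {"x": 0, "y": 0, "z": 0, "ax": 0, "ay": 0, "az": 0, "claw": 0.8}
  ]
}}

```text
clock: 47.1
tcp_pos: [0.5164, -0.0808, 0.1289]
orientation: [-0.001, 0.643, 0.766, -0.0]
wrist_force: [1.0, -0.5, -1.3]
finger_gap: 0.0357
```

{"op": "servo_tool", "data": {
  "increments": [
    {"x": 0, "y": 0.08, "z": -0.25, "ax": 0, "ay": 0, "az": 0, "claw": 0.8},
    {"x": 0, "y": 0, "z": 0, "ax": 0, "ay": 0, "az": 0, "claw": 0.8},
    {"x": 0, "y": 0, "z": 0, "ax": 0, "ay": 0, "az": 0, "claw": 0.8}
  ]
}}

```text
clock: 47.4
tcp_pos: [0.5169, -0.0786, 0.1234]
orientation: [0.0, 0.642, 0.766, 0.0]
wrist_force: [0.0, -0.3, -1.7]
finger_gap: 0.0354
```

{"op": "servo_tool", "data": {
  "increments": [
    {"x": 0, "y": 0, "z": -0.08, "ax": 0, "ay": 0, "az": 0, "claw": 0.8},
    {"x": 0, "y": 0, "z": 0, "ax": 0, "ay": 0, "az": 0, "claw": 0.8}
  ]
}}

```text
clock: 47.6
tcp_pos: [0.5167, -0.0786, 0.1211]
orientation: [0.0, 0.642, 0.766, 0.0]
wrist_force: [0.4, 0.8, -1.4]
finger_gap: 0.0359
```

{"op": "servo_tool", "data": {
  "increments": [
    {"x": 0, "y": 0, "z": -0.06, "ax": 0, "ay": 0, "az": 0, "claw": 0.8},
    {"x": 0, "y": 0, "z": 0, "ax": 0, "ay": 0, "az": 0, "claw": 0.8}
  ]
}}

```text
clock: 47.8
tcp_pos: [0.5166, -0.0785, 0.1195]
orientation: [0.0, 0.642, 0.766, 0.0]
wrist_force: [0.1, 0.1, -1.9]
finger_gap: 0.0358
```

{"op": "servo_tool", "data": {
  "increments": [
    {"x": 0, "y": 0, "z": -0.03, "ax": 0, "ay": 0, "az": 0, "claw": 0.8},
    {"x": 0, "y": 0, "z": 0, "ax": 0, "ay": 0, "az": 0, "claw": 0.8}
  ]
}}

```text
clock: 48.0
tcp_pos: [0.5168, -0.0785, 0.1194]
orientation: [0.0, 0.642, 0.766, 0.0]
wrist_force: [-2.6, 1.1, 4.2]
finger_gap: 0.0355
```

{"op": "servo_tool", "data": {
  "increments": [
    {"x": 0, "y": 0, "z": 0, "ax": 0, "ay": 0, "az": 0, "claw": 0.5},
    {"x": 0, "y": 0, "z": 0, "ax": 0, "ay": 0, "az": 0, "claw": 0.2},
    {"x": 0, "y": 0, "z": 0, "ax": 0, "ay": 0, "az": 0, "claw": 0},
    {"x": 0, "y": 0, "z": 0, "ax": 0, "ay": 0, "az": 0, "claw": 0},
    {"x": 0, "y": 0, "z": 0.6, "ax": 0, "ay": 0, "az": 0, "claw": 0}
  ]
}}

```text
clock: 48.5
tcp_pos: [0.5153, -0.0781, 0.1322]
orientation: [-0.002, 0.642, 0.766, -0.001]
wrist_force: [-0.1, 0.1, 0.1]
finger_gap: 0.0858
```

{"op": "servo_tool", "data": {
  "increments": [
    {"x": 0, "y": 0, "z": 1, "ax": 0, "ay": 0, "az": 0, "claw": 0},
    {"x": 0, "y": 0, "z": 1, "ax": 0, "ay": 0, "az": 0, "claw": 0},
    {"x": 0, "y": 0, "z": 1, "ax": 0, "ay": 0, "az": 0, "claw": 0},
    {"x": 0, "y": 0, "z": 1, "ax": 0, "ay": 0, "az": 0, "claw": 0},
    {"x": -0.3, "y": -1, "z": 0.3, "ax": 0, "ay": 0, "az": 0, "claw": 0}
  ]
}}

```text
clock: 49.0
tcp_pos: [0.5108, -0.1025, 0.2442]
orientation: [0.002, 0.641, 0.767, 0.001]
wrist_force: [0.2, -0.7, -0.4]
finger_gap: 0.0856
```

{"op": "servo_tool", "data": {
  "increments": [
    {"x": -0.3, "y": -1, "z": 0, "ax": 0, "ay": 0, "az": 0, "claw": 0},
    {"x": -0.3, "y": -1, "z": 0, "ax": 0, "ay": 0, "az": 0, "claw": 0},
    {"x": -0.3, "y": -1, "z": 0, "ax": 0, "ay": 0, "az": 0, "claw": 0},
    {"x": -0.3, "y": -1, "z": 0, "ax": 0, "ay": 0, "az": 0, "claw": 0},
    {"x": -0.3, "y": -1, "z": 0, "ax": 0, "ay": 0, "az": 0, "claw": 0}
  ]
}}

```text
clock: 49.5
tcp_pos: [0.4713, -0.2295, 0.2413]
orientation: [0.0, 0.642, 0.766, 0.0]
wrist_force: [0.4, -0.0, -0.1]
finger_gap: 0.0852
```

{"op": "servo_tool", "data": {
  "increments": [
    {"x": -0.3, "y": -1, "z": 0, "ax": 0, "ay": 0, "az": 0, "claw": 0},
    {"x": -0.3, "y": -1, "z": 0, "ax": 0, "ay": 0, "az": 0, "claw": 0},
    {"x": -0.3, "y": -1, "z": 0, "ax": 0, "ay": 0, "az": 0, "claw": 0},
    {"x": -0.3, "y": -1, "z": 0, "ax": 0, "ay": 0, "az": 0, "claw": 0},
    {"x": 0, "y": 0, "z": 0, "ax": 0, "ay": 0, "az": 0, "claw": 0}
  ]
}}

```text
clock: 50.0
tcp_pos: [0.441, -0.3313, 0.241]
orientation: [0.0, 0.644, 0.765, -0.0]
wrist_force: [-0.3, -0.0, -0.2]
finger_gap: 0.0852
```

```bash
python3 look.py w11 top scene
python3 - <<'E'
import cv2
im=cv2.imread("pics/w11_a.png"); c=im[90:250,200:380]
cv2.imwrite("pics/topcrop2.png",cv2.resize(c,None,fx=4.4,fy=3.7,interpolation=cv2.INTER_CUBIC))
E
```

```text
50.0 [ 0.44095411 -0.33133635  0.24097543] [ 3.13517355e-04  6.43779833e-01  7.65210624e-01 -3.59492902e-04] [-0.79  0.27 -0.03  1.27 -0.    0.61]
```

View pics/w11.png

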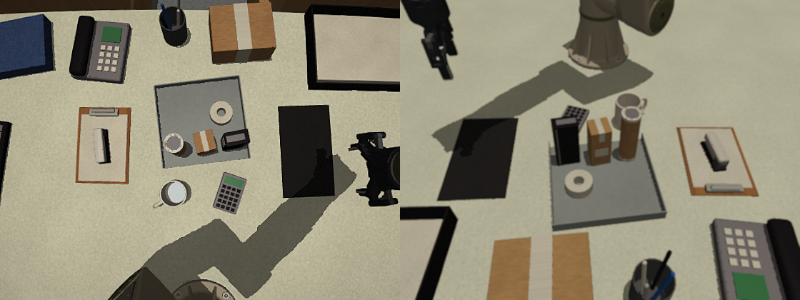

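View pics/topcrop2.png

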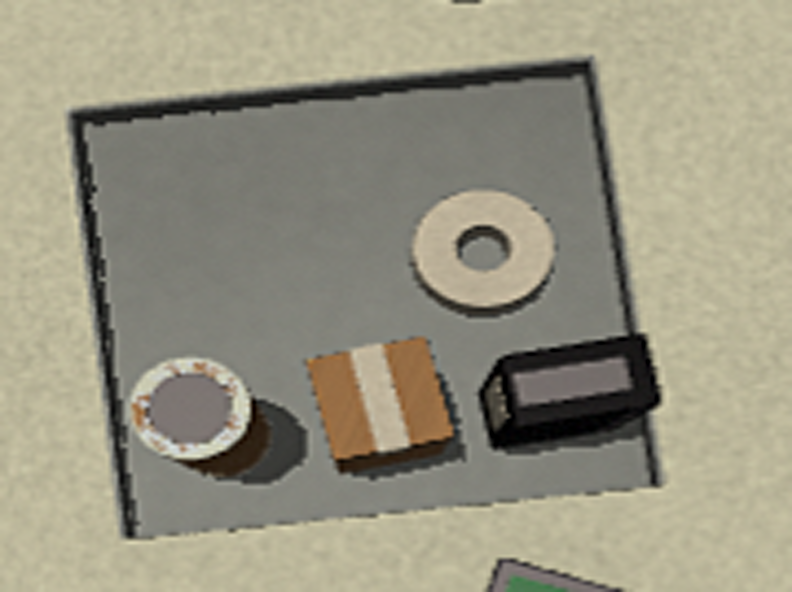

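Against the starting top view, the tube, carton and case sit within about 1–2 mm of where they stood. The roll and mug haven't moved, and the stapler lies mid-sheet. Handing in.

```bash
python3 -c "
from workcell import env
print(env.hand_in())"
```

```text
the job is handed in; nothing more can be done
None
```

The job is done and handed in at about 50 s of the 144 s allowed. I moved the case, carton and tube upright onto the mat. I then laid the stapler right way up on the clipboard and put the tube, carton and case back in the tray.

**Last checks:**
- **Tall things:** in the top camera view they stand upright within about 1–2 mm of where they started, and the carton and case look square in the row. I judged this by eye against the starting picture.
- **Stapler:** it measured about 3 mm from the middle of the sheet in the wrist camera, released.
- **Roll and mug:** neither shows any movement in the pictures.
- **Arm:** the gripper was empty and clear of everything at hand-in.

**Disagreements:** the cameras' position readings differed by a few millimetres. The spread reached 12 mm in x on the stapler, where I gripped at an in-between value. The arm's measured position also wandered 2–4 mm during descents. I corrected both as I went. No check failed.

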